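Sort washed pots into their carrying trays

ROBOT

A 7-joint arm with a two-finger parallel gripper is mounted at the origin on the work surface. World frame = base frame: x ahead of the robot, y to its left, z up, the work surface at z = 0. Lengths are in m, angles in degrees, forces in N, time in s.
With the tool pointing down it reaches from about 0.425 to 0.875 m from the base axis. Payload 4.7 kg.
Tool frame: the origin (TCP) lies midway between the tips of the shut fingers; the grasp point (between the pads) lies 19 mm behind it; z points along the fingers, x is the direction in which the jaws open and shut, and the axes are right-handed (so a half turn about z gives the same grasp; the last joint's range is limited). The gripper opens to 87 mm and grips with 3 to 60 N. Pads are 19 mm wide; open, the fingers measure 117 mm over their backs; the gripper's body (75 mm by 190 mm) begins 51 mm behind the grasp point.
Start: joints at [71.454, 18.392, -4.016, 83.108, 1.295, 78.541, -3.26], TCP at [0.215, -0.613, 0.223] pointing down, gripper open.
Joint ranges: [-163.93, 163.93], [-17.29, 119.83], [-79.2, 71.16], [3.27, 140.29], [-89.18, 269.18], [5.43, 117.66], [-154.24, 154.24]. Speed limits (degrees/s): [147.25, 147.25, 180, 180, 180, 180, 180].

INTERFACE

Orientations are given as [roll, pitch, yaw] about the fixed x, y, z axes, in that order (R = Rz(yaw) Ry(pitch) Rx(roll)).
In Python, from cell import env gives the robot as it stands.
- The arm moves only by the tool carry_out, never from a script. Its argument "plan" is a list of rows, each an object with "grip": the closure, from 0 (fully open) to 1 (shut); "dp": the shift along the tool's x, y, z in m, a list of three; "rotation": the turn, a rotation vector about the tool's x, y, z in degrees, a list of three. In form: [{"grip": grip, "dp": [dx, dy, dz], "rotation": [wx, wy, wz]}, ...]. A call has 1 to 8 rows; each row shifts and turns the pose as measured when the row begins, along the tool's axes as they then stand; what a row does not reach is not made up. A row lasts 1/12 s, in which the tool goes at most 41.7 mm and 7.16 degrees, less where a joint would pass 70% of its speed; a pose out of reach is approached as far as the arm can. A call is refused whole if a number of a shift passes 0.0417 or a number of a turn 7.16, either way. A call with a gripper value outside its range is refused whole. The fingers move at their own pace and stop on an object; "force" is the grip in N (left out, the last holds). Time passes only in rows, so rows that do not move let the fingers close. It gives the time, the measured TCP pose, the force and the opening at its end, in the units of the state.
- env.get_obs(): the state, without advancing time (a new reading comes with each control period).
- env.read_camera(name): name is "scene" or "top" or "wrist"; returns the picture (480x640x3 uint8, red, green, blue); there is no depth.
- env.camera_params(name): a dict with "fx", "fy", "cx", "cy" (pixels), "R" (3x3) and "t" (3): a world point X has camera coordinates R X + t. Camera axes: x right, y down, z forward; pixel columns grow to the right and rows downward; lengths in m; the calibration is good to about 2 mm. A picture is of the moment at which its call begins: read the wrist's pose just before it. camera_params takes no time and is no camera call; for the wrist camera it gives the pose at the moment of the call.
- env.sign_off(): hands the job in, once; it reports no verdict.
The state is a dict: "time_s": time; "qpos": joint angles; "joint_velocities": joint speeds; "effort": joint torques, N m; "tool_pos": TCP position; "tool_rot": TCP orientation; "force": force on the tool from outside, world axes, zero at the start; "wrist_torque": the same for the moment, N m; "grip_width": finger opening in m.
Only numpy, scipy, OpenCV 4.12 (cv2) and the standard library are available. Lean on these libraries where they do the work, as an engineer would, in place of code of your own. Each camera call takes 0.05 s, during which the arm holds its last target. There are 200 camera calls.

TASK

Some washed pots are standing about mixed on the potting bench: set each of the five loose pots, upright and right down on the floor of a pocket, in an empty pocket of the carrying tray that already holds its kind (terracotta round, grey square, green tube), so that all three trays are full. Leave the widger and the bundle of labels lying where they are.

Things in the scene. Friction and masses are not known exactly. Their poses are not given: they have to be found in the camera images.
- round1_center (a point): Round pot of terracotta-coloured plastic, loose, upright, empty, 20-40 g: 52 mm high, open top, 60 mm diameter over its rim band (top 12 mm, upright sides), below that tapering from 54 mm to 44 mm at the base. This point: on its axis, half-way up (26 mm above the base); z up. One of two alike.
- round2_center (a point): Round pot of terracotta-coloured plastic, loose, upright, empty, 20-40 g: 52 mm high, open top, 60 mm diameter over its rim band (top 12 mm, upright sides), below that tapering from 54 mm to 44 mm at the base. This point: on its axis, half-way up (26 mm above the base); z up. One of two alike.
- square1_center (a point): Square pot of light grey plastic, loose, upright, empty, 20-40 g: 56 mm high, open top, 58 x 58 mm over its rim band (top 12 mm, upright sides), below that tapering from 53 mm to 42 mm at the base. This point: on its axis, half-way up (28 mm above the base); z up, x and y square to its sides. One of two alike.
- square2_center (a point): Square pot of light grey plastic, loose, upright, empty, 20-40 g: 56 mm high, open top, 58 x 58 mm over its rim band (top 12 mm, upright sides), below that tapering from 53 mm to 42 mm at the base. This point: on its axis, half-way up (28 mm above the base); z up, x and y square to its sides. One of two alike.
- tube1_center (a point): Seedling tube: tall narrow square pot of green plastic, loose, upright, empty, 20-40 g: 75 mm high, open top, 44 x 44 mm over its rim band (top 12 mm, upright sides), below that tapering from 40 mm to 32 mm at the base. This point: on its axis, half-way up (37.5 mm above the base); z up, x and y square to its sides.
- round_tray: Black carrying tray, fixed, 190 x 190 mm, deck 22 mm high; 2 x 2 round (58 mm diameter) pockets 19 mm deep (floor 3 mm above the bench). Origin: centre of underside; x, y along its sides. Pocket centres at x, y = +-45 mm. The two at x = +45 (row away from the robot) hold fixed terracotta round pots, rims 56 mm over the bench; the two at x = -45 (nearer row), y = +45 and -45, are empty.
- square_tray: Black carrying tray, fixed, 190 x 190 mm, deck 22 mm high; 2 x 2 square (57 mm) pockets 19 mm deep (floor 3 mm above the bench). Origin: centre of underside; x, y along its sides. Pocket centres at x, y = +-45 mm. The two at x = +45 (row away from the robot) hold fixed grey square pots, rims 60 mm over the bench; the two at x = -45 (nearer row), y = +45 and -45, are empty.
- tube_tray: Black carrying tray, fixed, 180 x 180 mm, deck 22 mm high; 2 x 2 square (46 mm) pockets 19 mm deep (floor 3 mm above the bench). Origin: centre of underside; x, y along its sides. Pocket centres at x, y = +-42 mm. Only that at x = -42, y = +42 (nearer row, on the left seen from the robot) is empty; the other three hold fixed green tubes, rims 79 mm over the bench.
- widger_center (a point): Widger, a slim seedling tool lying loose on the bench between two trays: wooden handle and steel blade, 182 mm long (along its x), 20 mm wide, 12 mm high. This point is about its middle, 6 mm up. To be left alone.
- labels_center (a point): Bundle of white plant labels with a red band, lying loose on the bench between two trays: 130 mm long (along its x), 18 mm wide, 13 mm high. This point is its middle, 6 mm up. To be left alone.

How it is judged:
By the outcome, as a careful person would: the job done as asked, in the order asked, and still so for the second after the job is handed in, with the robot touching nothing.
It also fails if it takes over 109 s, if anything falls off the work surface, if the arm or the gripper's body presses on something with over 40 N, if the wrist force passes 120 N, or if a joint passes its speed limit or range.

## Working session

There is one attempt and no reset: what is moved stays moved. The work goes in short steps, Python scripts to look and compute and a tool call to move; the robot and the scene stay as the last step left them, time stands still between calls to the robot, and variables do not carry over. Pictures are saved under pics/ and viewed, about 12 in all and at most 16, crops included, and the job is handed in when it is done.

Besides the shell and the picture viewer there is one more tool, called after "Request:" as name(argument=value, ...), one argument or row to a line, values as JSON. carry_out: Moves the arm, as the interface text tells. Its arguments: {"type":"object","properties":{"plan":{"type":"array","items":{"type":"object","properties":{"grip":{"type":"number"},"dp":{"type":"array","items":{"type":"number"}},"rotation":{"type":"array","items":{"type":"number"}}}}},"force":{"type":"number"}},"required":["plan"]}

```bash
mkdir -p pics; ls
python3 - <<'E'
from cell import env
import cv2
print(env.get_obs())
for n in ("top","scene"):
    p=env.camera_params(n); print(n,p)
    cv2.imwrite(f"pics/{n}0.png",env.read_camera(n)[:,:,::-1])
E
```

```text
pics
{'time_s': 0.0, 'qpos': array([71.45289297, 18.44131655, -4.01446388, 83.17482336,  1.29744639,
       78.54109126, -3.26047435]), 'joint_velocities': array([-0.03040991, -0.09404991, -0.02009197, -0.12997046, -0.01200364,
       -0.02309358, -0.05772544]), 'effort': array([-1.91778163e-04, -4.91289461e+01, -4.03922852e-01, -3.12528849e+01,
       -6.40218286e-02,  4.39026486e-02,  1.86454999e-04]), 'tool_pos': array([ 0.21516482, -0.6127657 ,  0.2214365 ]), 'tool_rot': array([ 1.79991524e+02,  1.11855429e-01, -7.06441523e+01]), 'force': array([ 0.13553373, -0.5444957 , -0.12556971]), 'wrist_torque': array([ 0.01419917, -0.03320335, -0.03532194]), 'grip_width': 0.08709082140593716}
top {'fx': 576.446798019101, 'fy': 576.446798019101, 'cx': 319.5597815286967, 'cy': 231.22703734953706, 'R': array([[ 0.01634634, -0.99978486, -0.01276847],
       [-0.99049775, -0.0144478 , -0.13676795],
       [ 0.13655405,  0.0148828 , -0.99052082]]), 't': array([0.0037019 , 0.54060888, 1.03049352])}
scene {'fx': 439.32733471135396, 'fy': 439.32733471135396, 'cx': 324.6312698300564, 'cy': 238.78969427210595, 'R': array([[-0.82112587,  0.57072781,  0.00469721],
       [ 0.35928273,  0.52327218, -0.77272385],
       [-0.44347291, -0.63281592, -0.63472497]]), 't': array([ 0.46227613, -0.1477002 ,  1.2100649 ])}
```

View pics/top0.png

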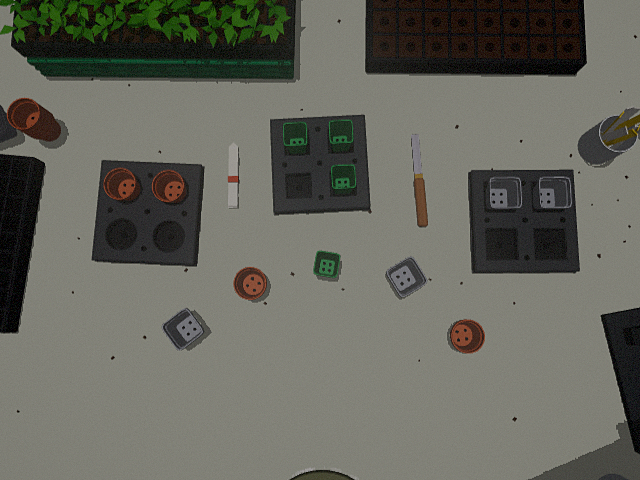

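View pics/scene0.png

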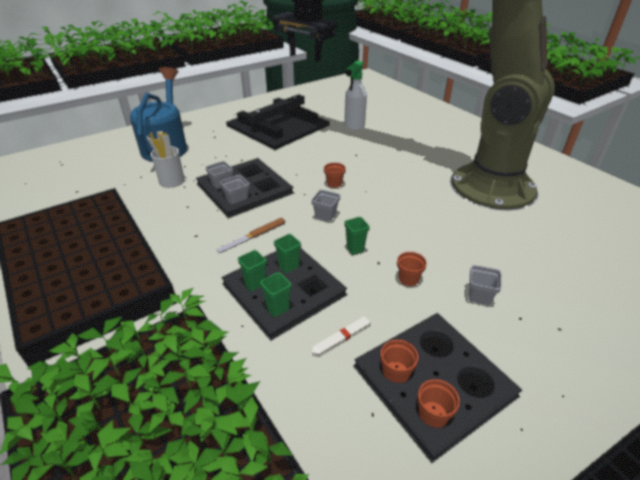

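The top view shows loose rounds at about (250,284) and (466,336), squares at (184,328) and (405,278), and the tube at (327,265). The trays are round at (149,213), tube at (320,164) and square at (524,221). I'll fit the models to this image.

```bash
cat > h.py <<'E'
import numpy as np, cv2
from scipy.optimize import minimize
from cell import env
def proj(P,X):
    c=np.asarray(X,float)@P["R"].T+P["t"]; return np.c_[P["fx"]*c[:,0]/c[:,2]+P["cx"],P["fy"]*c[:,1]/c[:,2]+P["cy"]]
def ray(P,uv,z):
    d=P["R"].T@np.array([(uv[0]-P["cx"])/P["fx"],(uv[1]-P["cy"])/P["fy"],1]); o=-P["R"].T@P["t"]
    return (o+d*(z-o[2])/d[2])[:2]
KIND={"round":(.052,.060,.054,.044),"square":(.056,.058,.053,.042),"tube":(.075,.044,.040,.032)}
def ring(kind,w,z):
    a=np.arange(48)*np.pi/24 if kind=="round" else np.pi/4+np.arange(4)*np.pi/2
    r=w/2 if kind=="round" else w/2*2**.5
    return np.c_[r*np.cos(a),r*np.sin(a),np.full(len(a),z)]
def place(X,x,y,yaw,z=0):
    c,s=np.cos(yaw),np.sin(yaw); return X@np.array([[c,s,0],[-s,c,0],[0,0,1]])+[x,y,z]
def pot(kind):
    h,a,b,d=KIND[kind]; return np.vstack([ring(kind,a,h),ring(kind,a,h-.012),ring(kind,d,0)])
def traybox(w): return np.vstack([ring("square",w,.022),ring("square",w,0)])
def iou(P,parts,p,mask,S=4):
    m=np.zeros((mask.shape[0],mask.shape[1]),np.uint8)
    for X in parts:
        q=proj(P,place(X,*p)); hull=cv2.convexHull(q.astype(np.float32))
        cv2.fillPoly(m,[np.round(((hull+.5)*S-.5)*16).astype(np.int32)],1,shift=4)
    return -(m&mask).sum()/max(1,(m|mask).sum())
E
cat > fit.py <<'E'
from h import *
img=cv2.imread("pics/top0.png"); P=env.camera_params("top"); S=4
big=cv2.resize(img,None,fx=S,fy=S,interpolation=cv2.INTER_CUBIC); hsv=cv2.cvtColor(big,cv2.COLOR_BGR2HSV); H,Sa,V=cv2.split(hsv)
def win(m,u,v,r):
    w=np.zeros_like(m); w[(v-r)*S:(v+r)*S,(u-r)*S:(u+r)*S]=1; m=m.astype(np.uint8)*w
    n,l,st,_=cv2.connectedComponentsWithStats(cv2.morphologyEx(m,cv2.MORPH_CLOSE,np.ones((9,9))))
    m=(l==1+np.argmax(st[1:,4])).astype(np.uint8); c,_=cv2.findContours(m,cv2.RETR_EXTERNAL,2); cv2.drawContours(m,c,-1,1,-1); return m
def fit(parts,m,x0,sq):
    best=None
    for y in ([-.6,-.2,.2,.6] if sq else [0]):
        r=minimize(lambda p:iou(P,parts,(p[0],p[1],p[2] if sq else 0),m),[*x0,y],method="Nelder-Mead",options=dict(initial_simplex=[[*x0,y],[x0[0]+.01,x0[1],y],[x0[0],x0[1]+.01,y],[*x0,y+.2]],xatol=1e-4,fatol=1e-5,maxiter=120))
        if best is None or r.fun<best.fun: best=r
    return best
tiles=[]
def show(parts,p,u,v,r):
    o=big.copy()
    for X in parts:
        q=((proj(P,place(X,*p))+.5)*S-.5); cv2.polylines(o,[np.int32(cv2.convexHull(q.astype(np.float32)))],True,(0,255,255),1)
    tiles.append(cv2.resize(o[(v-r)*S:(v+r)*S,(u-r)*S:(u+r)*S],(200,200)))
bench=np.median(big.reshape(-1,3),0); print("bench",bench)
for n,k,u,v in [("round1","round",250,284),("round2","round",466,336),("tube1","tube",327,265),("square1","square",184,328),("square2","square",405,278)]:
    if k=="round": m=(Sa>90)&((H<20)|(H>170))
    elif k=="tube": m=(Sa>90)&(H>40)&(H<90)
    else: m=cv2.absdiff(big,bench.astype(np.uint8)[None,None].repeat(big.shape[0],0).repeat(big.shape[1],1)).max(2)>14
    m=win(m,u,v,28); x0=ray(P,(u,v),.04); r=fit([pot(k)],m,x0,k!="round"); p=r.x
    print(n,np.round(p[:2],4),round(np.degrees(p[2]),1),round(-r.fun,3)); show([pot(k)],p,u,v,28)
for n,k,w,o,u,v,pk in [("round","round",.19,.045,149,213,[(1,1),(1,-1)]),("square","square",.19,.045,524,221,[(1,1),(1,-1)]),("tube","tube",.18,.042,320,164,[(1,1),(1,-1),(-1,-1)])]:
    m=win((V<95)|(Sa>90),u,v,64); parts=[traybox(w)]+[pot(k)+[a*o,b*o,.003] for a,b in pk]
    x0=ray(P,(u,v),.02); r=fit(parts,m,x0,True); p=r.x
    print(n,"tray",np.round(p[:2],4),round(np.degrees(p[2]),1),round(-r.fun,3)); show(parts,p,u,v,64)
cv2.imwrite("pics/fit.png",np.vstack([np.hstack(tiles[:4]),np.hstack(tiles[4:])]))
E
python3 fit.py
```

```text
bench [118. 128. 128.]
round1 [0.4676 0.2142] -45.8 -0.0
round2 [ 0.3829 -0.1986] -26.7 -0.0
tube1 [0.5234 0.0329] -49.7 -0.0
square1 [0.3863 0.3312] -95.5 -0.0
square2 [ 0.5196 -0.1185] -80.2 -0.0
round tray [0.63   0.6094] -183.2 -0.0
square tray [ 0.7407 -0.1144] -143.0 -0.0
tube tray [0.7838 0.2547] -126.1 -0.0h.py:24: RuntimeWarning: overflow encountered in scalar negative
  return -(m&mask).sum()/max(1,(m|mask).sum())
```

View pics/fit.png

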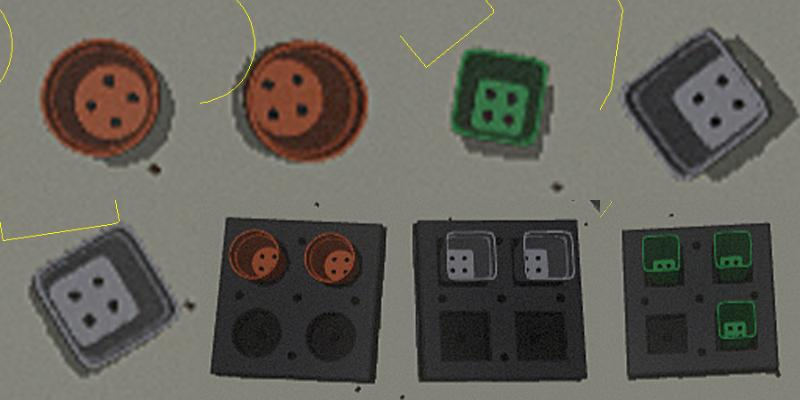

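```bash
sed -i 's/return -(m&mask).sum()/return -float((m\&mask).sum())/' h.py
sed -i 's/    else: m=cv2.absdiff.*/    else: g=cv2.GaussianBlur(big,(0,0),4).astype(int); m=(g[...,0]-g[...,2])>-1/' fit.py
python3 fit.py
```

```text
bench [118. 128. 128.]
round1 [0.4424 0.1372] 1.2 0.973
round2 [ 0.3545 -0.2545] 5.5 0.963
tube1 [ 0.4773 -0.0013] 81.8 0.93
square1 [0.3586 0.255 ] 40.3 0.919
square2 [ 0.4589 -0.1455] -58.8 0.918
round tray [0.5749 0.3395] -2.0 0.957
square tray [ 0.5686 -0.3707] 1.6 0.959
tube tray [0.6742 0.0161] 3.1 0.958
```

View pics/fit.png

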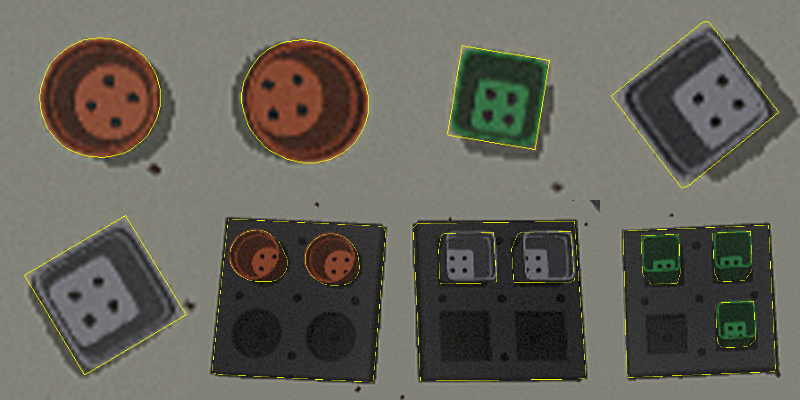

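The fits overlay tightly, with IoU between 0.92 and 0.97. Next I'll write a step helper and go for round2.

```bash
cat > go.py <<'E'
# args: x,y,z,yaw ...  -> state, then per target: turn (tool rotvec) first, then shift along turned tool axes
import sys, numpy as np
from scipy.spatial.transform import Rotation as Ro
from cell import env
o=env.get_obs(); p=np.array(o["tool_pos"]); R=Ro.from_euler("xyz",o["tool_rot"],degrees=True)
print("t",round(o["time_s"],2),"p",np.round(p,4),"rot",np.round(o["tool_rot"],1),"w",round(o["grip_width"],4),"F",np.round(o["force"],1),"q",np.round(o["qpos"]))
for a in sys.argv[1:]:
    x,y,z,w=map(float,a.split(",")); T=Ro.from_euler("xyz",[180,0,w],degrees=True)
    rv=np.degrees((R.inv()*T).as_rotvec()); d=T.inv().apply(np.array([x,y,z])-p)
    n=int(np.ceil(max(np.abs(d).max()/.0415,1e-9)))
    print(a,"turn",np.round(rv,1),"shift",np.round(d,4),f"= {n} x",np.round(d/n,4)); p=np.array([x,y,z]); R=T
E
python3 - <<'E'
import numpy as np
for n,c,y,o in [("round",(.5749,.3395),-2,[(-.045,-.045),(-.045,.045)]),("square",(.5686,-.3707),1.6,[(-.045,-.045),(-.045,.045)]),("tube",(.6742,.0161),3.1,[(-.042,.042)])]:
    a=np.radians(y)
    for q in o: print(n,np.round(np.array(c)+[np.cos(a)*q[0]-np.sin(a)*q[1],np.sin(a)*q[0]+np.cos(a)*q[1]],4))
E
python3 go.py .3545,-.2545,.16,-36 .3545,-.2545,.027,-36
```

```text
round [0.5284 0.2961]
round [0.5315 0.386 ]
square [ 0.5249 -0.4169]
square [ 0.5224 -0.327 ]
tube [0.63   0.0558]
t 0.1 p [ 0.2152 -0.6128  0.2216] rot [ 1.80e+02  1.00e-01 -7.06e+01] w 0.0869 F [-1.3 -0.1 -0.2] q [71. 18. -4. 83.  1. 79. -3.]
.3545,-.2545,.16,-36 turn [ -0.    0.1 -34.6] shift [-0.0979 -0.3718  0.0616] = 9 x [-0.0109 -0.0413  0.0068]
.3545,-.2545,.027,-36 turn [0. 0. 0.] shift [ 0.    -0.     0.133] = 4 x [ 0.     -0.      0.0332]
```

Request:
carry_out(
  plan=[
    {"grip": 0,"dp": [0,0,0],"rotation": [0,0,-7]},
    {"grip": 0,"dp": [0,0,0],"rotation": [0,0,-7]},
    {"grip": 0,"dp": [0,0,0],"rotation": [0,0,-7]},
    {"grip": 0,"dp": [0,0,0],"rotation": [0,0,-7]},
    {"grip": 0,"dp": [0,0,0],"rotation": [0,0,-6.6]},
  ],
  force=12,
)

```text
time_s: 0.52
tool_pos: [0.2148, -0.6111, 0.2181]
tool_rot: [-179.8, 0.4, -35.0]
force: [0.0, 0.3, -0.2]
grip_width: 0.0872
```

Request:
carry_out(
  plan=[
    {"grip": 0,"dp": [-0.011,-0.041,0.007],"rotation": [0,0,0]},
    {"grip": 0,"dp": [-0.011,-0.041,0.007],"rotation": [0,0,0]},
    {"grip": 0,"dp": [-0.011,-0.041,0.007],"rotation": [0,0,0]},
    {"grip": 0,"dp": [-0.011,-0.041,0.007],"rotation": [0,0,0]},
    {"grip": 0,"dp": [-0.011,-0.041,0.007],"rotation": [0,0,0]},
    {"grip": 0,"dp": [-0.011,-0.041,0.007],"rotation": [0,0,0]},
    {"grip": 0,"dp": [-0.011,-0.041,0.007],"rotation": [0,0,0]},
  ],
)

```text
time_s: 1.1
tool_pos: [0.3058, -0.3433, 0.1656]
tool_rot: [-179.9, 0.7, -35.6]
force: [0.9, 0.2, 0.3]
grip_width: 0.0868
```

```bash
python3 go.py .3545,-.2545,.16,-36 .3545,-.2545,.027,-36
```

```text
t 1.1 p [ 0.3058 -0.3433  0.1656] rot [-179.9    0.7  -35.6] w 0.0868 F [0.9 0.2 0.3] q [ 64.  -1. -19. 112.  -0.  70.  10.]
.3545,-.2545,.16,-36 turn [-0.1  0.7  0.4] shift [-0.0128 -0.1005  0.0056] = 3 x [-0.0043 -0.0335  0.0019]
.3545,-.2545,.027,-36 turn [0. 0. 0.] shift [ 0.    -0.     0.133] = 4 x [ 0.     -0.      0.0332]
```

Request:
carry_out(
  plan=[
    {"grip": 0,"dp": [-0.0043,-0.0335,0.002],"rotation": [0,0.7,0.4]},
    {"grip": 0,"dp": [-0.0043,-0.0335,0.002],"rotation": [0,0,0]},
    {"grip": 0,"dp": [-0.0043,-0.0335,0.002],"rotation": [0,0,0]},
    {"grip": 0,"dp": [0,0,0],"rotation": [0,0,0]},
  ],
)

```text
time_s: 1.43
tool_pos: [0.3562, -0.2403, 0.1567]
tool_rot: [-179.9, 0.2, -35.5]
force: [0.2, 0.1, -0.1]
grip_width: 0.087
```

```bash
python3 go.py .3545,-.2545,.16,-36 .3545,-.2545,.027,-36
python3 - <<'E'
from h import *
P=env.camera_params("wrist"); img=env.read_camera("wrist")[:,:,::-1].copy()
for z in (.052,.04):
    cv2.polylines(img,[np.int32(proj(P,place(ring("round",.06,z),.3545,-.2545,0)))],True,(0,255,255),1)
cv2.imwrite("pics/w1.png",img)
E
```

```text
t 1.43 p [ 0.3562 -0.2403  0.1567] rot [-179.9    0.2  -35.5] w 0.087 F [ 0.2  0.1 -0.1] q [ 58.  -5. -26. 117.  -3.  68.  -2.]
.3545,-.2545,.16,-36 turn [-0.1  0.2  0.5] shift [ 0.007   0.0125 -0.0033] = 1 x [ 0.007   0.0125 -0.0033]
.3545,-.2545,.027,-36 turn [0. 0. 0.] shift [ 0.    -0.     0.133] = 4 x [ 0.     -0.      0.0332]
```

View pics/w1.png

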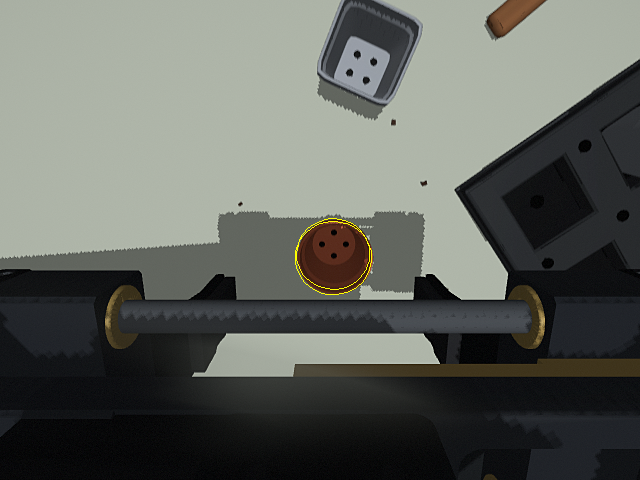

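The wrist view shows round2's rim at about (334,257), and the predicted outline lies right on it. I'll correct the small overshoot, go down and close.

Request:
carry_out(
  plan=[
    {"grip": 0,"dp": [0.007,0.0125,0],"rotation": [0,0,0]},
    {"grip": 0,"dp": [0,0,0],"rotation": [0,0,0]},
    {"grip": 0,"dp": [0,0,0.025],"rotation": [0,0,0]},
    {"grip": 0,"dp": [0,0,0.025],"rotation": [0,0,0]},
    {"grip": 0,"dp": [0,0,0.025],"rotation": [0,0,0]},
  ],
)

```text
time_s: 1.9
tool_pos: [0.3544, -0.2683, 0.0851]
tool_rot: [179.8, -0.6, -36.1]
force: [1.0, -1.0, 0.0]
grip_width: 0.0871
```

```bash
python3 go.py .3545,-.2545,.027,-36
```

```text
t 1.9 p [ 0.3544 -0.2683  0.0851] rot [179.8  -0.6 -36.1] w 0.0871 F [ 1. -1.  0.] q [ 59.   1. -25. 120.   1.  59.  -3.]
.3545,-.2545,.027,-36 turn [ 0.2 -0.6 -0.1] shift [-0.008  -0.0113  0.0581] = 2 x [-0.004  -0.0056  0.029 ]
```

Request:
carry_out(
  plan=[
    {"grip": 0,"dp": [-0.008,-0.0113,0],"rotation": [0,0,0]},
    {"grip": 0,"dp": [0,0,0],"rotation": [0,0,0]},
    {"grip": 0,"dp": [0,0,0],"rotation": [0,0,0]},
  ],
)

```text
time_s: 2.15
tool_pos: [0.3492, -0.2554, 0.0802]
tool_rot: [179.9, 0.1, -36.6]
force: [0.5, 0.2, 0.1]
grip_width: 0.0872
```

```bash
python3 go.py .3545,-.2545,.027,-36
```

```text
t 2.15 p [ 0.3492 -0.2554  0.0802] rot [ 1.799e+02  1.000e-01 -3.660e+01] w 0.0872 F [0.5 0.2 0.1] q [ 58.   0. -26. 121.   0.  59.  -4.]
.3545,-.2545,.027,-36 turn [ 0.1  0.1 -0.6] shift [ 0.0038 -0.0038  0.0532] = 2 x [ 0.0019 -0.0019  0.0266]
```

Request:
carry_out(
  plan=[
    {"grip": 0,"dp": [0.002,-0.002,0.02],"rotation": [0,0,-0.6]},
    {"grip": 0,"dp": [0.002,-0.001,0.02],"rotation": [0,0,0]},
    {"grip": 0,"dp": [0,0,0.007],"rotation": [0,0,0]},
    {"grip": 0,"dp": [0,0,0],"rotation": [0,0,0]},
  ],
)

```text
time_s: 2.48
tool_pos: [0.3573, -0.261, 0.0376]
tool_rot: [179.8, -0.6, -36.2]
force: [-0.5, 0.5, -0.0]
grip_width: 0.0869
```

```bash
python3 go.py .3545,-.2545,.027,-36
```

```text
t 2.48 p [ 0.3573 -0.261   0.0376] rot [179.8  -0.6 -36.2] w 0.0869 F [-0.5  0.5 -0. ] q [ 58.   5. -26. 123.   3.  52.  -6.]
.3545,-.2545,.027,-36 turn [ 0.2 -0.6 -0.2] shift [-0.0061 -0.0036  0.0106] = 1 x [-0.0061 -0.0036  0.0106]
```

Request:
carry_out(
  plan=[
    {"grip": 0,"dp": [-0.004,-0.0025,0.007],"rotation": [0,0,0]},
    {"grip": 0,"dp": [0,0,0],"rotation": [0,0,0]},
  ],
)

```text
time_s: 2.65
tool_pos: [0.3563, -0.2578, 0.032]
tool_rot: [179.8, -0.7, -36.3]
force: [-1.2, -0.3, 0.2]
grip_width: 0.0867
```

```bash
python3 go.py .3545,-.2545,.027,-36
```

```text
t 2.65 p [ 0.3563 -0.2578  0.032 ] rot [179.8  -0.7 -36.3] w 0.0867 F [-1.2 -0.3  0.2] q [ 58.   5. -26. 123.   3.  52.  -6.]
.3545,-.2545,.027,-36 turn [ 0.2 -0.7 -0.3] shift [-0.0034 -0.0016  0.005 ] = 1 x [-0.0034 -0.0016  0.005 ]
```

Request:
carry_out(
  plan=[
    {"grip": 0,"dp": [0,0,0],"rotation": [0,0,0]},
    {"grip": 0,"dp": [0,0,0],"rotation": [0,0,0]},
  ],
)

```text
time_s: 2.82
tool_pos: [0.357, -0.2584, 0.0335]
tool_rot: [179.8, -0.8, -36.3]
force: [0.7, 0.4, 0.4]
grip_width: 0.087
```

```bash
python3 go.py .3545,-.2545,.027,-36
```

```text
t 2.82 p [ 0.357  -0.2584  0.0335] rot [179.8  -0.8 -36.3] w 0.087 F [0.7 0.4 0.4] q [ 58.   5. -26. 123.   3.  52.  -6.]
.3545,-.2545,.027,-36 turn [ 0.2 -0.8 -0.3] shift [-0.0043 -0.0017  0.0065] = 1 x [-0.0043 -0.0017  0.0065]
```

Request:
carry_out(
  plan=[
    {"grip": 0,"dp": [-0.004,-0.002,0.007],"rotation": [0,-0.8,0]},
    {"grip": 0.2,"dp": [0,0,0],"rotation": [0,0,0]},
    {"grip": 0.5,"dp": [0,0,0],"rotation": [0,0,0]},
    {"grip": 0.5,"dp": [0,0,0],"rotation": [0,0,0]},
    {"grip": 0.5,"dp": [0,0,0],"rotation": [0,0,0]},
    {"grip": 0.5,"dp": [0,0,0],"rotation": [0,0,0]},
    {"grip": 0.5,"dp": [0,0,0],"rotation": [0,0,0]},
  ],
  force=12,
)

```text
time_s: 3.4
tool_pos: [0.3558, -0.2549, 0.0274]
tool_rot: [179.7, -0.1, -36.3]
force: [0.0, -0.3, 0.4]
grip_width: 0.0597
```

```bash
python3 go.py .3545,-.2545,.15,-36 .5284,.2961,.15,-36 .5284,.2961,.032,-36
```

```text
t 3.4 p [ 0.3558 -0.2549  0.0274] rot [ 1.797e+02 -1.000e-01 -3.630e+01] w 0.0597 F [ 0.  -0.3  0.4] q [ 57.   6. -26. 123.   3.  52.  -7.]
.3545,-.2545,.15,-36 turn [ 0.3 -0.1 -0.3] shift [-0.0013  0.0004 -0.1226] = 3 x [-0.0004  0.0001 -0.0409]
.5284,.2961,.15,-36 turn [0. 0. 0.] shift [-0.1829 -0.5477 -0.    ] = 14 x [-0.0131 -0.0391 -0.    ]
.5284,.2961,.032,-36 turn [0. 0. 0.] shift [ 0.    -0.     0.118] = 3 x [ 0.     -0.      0.0393]
```

Request:
carry_out(
  plan=[
    {"grip": 0.5,"dp": [0,0,-0.02],"rotation": [0,0,0]},
    {"grip": 0.5,"dp": [0,0,-0.035],"rotation": [0,0,0]},
    {"grip": 0.5,"dp": [0,0,-0.035],"rotation": [0,0,0]},
    {"grip": 0.5,"dp": [0,0,-0.02],"rotation": [0,0,0]},
    {"grip": 0.5,"dp": [0,0,0],"rotation": [0,0,0]},
    {"grip": 0.5,"dp": [0,0,0],"rotation": [0,0,0]},
  ],
)

```text
time_s: 3.9
tool_pos: [0.3543, -0.2531, 0.1405]
tool_rot: [179.8, 0.2, -36.2]
force: [-0.3, -0.4, -1.0]
grip_width: 0.0597
```

```bash
python3 go.py .50,-.1,.16,-36 .5284,.2961,.15,-36 .5284,.2961,.032,-36
```

```text
t 3.9 p [ 0.3543 -0.2531  0.1405] rot [179.8   0.2 -36.2] w 0.0597 F [-0.3 -0.4 -1. ] q [ 59.  -4. -26. 117.  -1.  66.  -3.]
.50,-.1,.16,-36 turn [ 0.2  0.2 -0.2] shift [ 0.0279 -0.2095 -0.0195] = 6 x [ 0.0047 -0.0349 -0.0032]
.5284,.2961,.15,-36 turn [0. 0. 0.] shift [-0.2098 -0.3371  0.01  ] = 9 x [-0.0233 -0.0375  0.0011]
.5284,.2961,.032,-36 turn [0. 0. 0.] shift [ 0.    -0.     0.118] = 3 x [ 0.     -0.      0.0393]
```

Request:
carry_out(
  plan=[
    {"grip": 0.5,"dp": [0.0045,-0.035,-0.003],"rotation": [0,0,0]},
    {"grip": 0.5,"dp": [0.0045,-0.035,-0.003],"rotation": [0,0,0]},
    {"grip": 0.5,"dp": [0.0045,-0.035,-0.003],"rotation": [0,0,0]},
    {"grip": 0.5,"dp": [0.0045,-0.035,-0.003],"rotation": [0,0,0]},
    {"grip": 0.5,"dp": [0.0045,-0.035,-0.003],"rotation": [0,0,0]},
    {"grip": 0.5,"dp": [0.0045,-0.035,-0.003],"rotation": [0,0,0]},
  ],
)

```text
time_s: 4.4
tool_pos: [0.4976, -0.1025, 0.1507]
tool_rot: [179.4, 0.6, -37.4]
force: [1.0, -0.6, 0.0]
grip_width: 0.0597
```

Request:
carry_out(
  plan=[
    {"grip": 0.5,"dp": [-0.023,-0.0375,0.001],"rotation": [0,0,0]},
    {"grip": 0.5,"dp": [-0.023,-0.0375,0.001],"rotation": [0,0,0]},
    {"grip": 0.5,"dp": [-0.023,-0.0375,0.001],"rotation": [0,0,0]},
    {"grip": 0.5,"dp": [-0.023,-0.0375,0.001],"rotation": [0,0,0]},
    {"grip": 0.5,"dp": [-0.023,-0.0375,0.001],"rotation": [0,0,0]},
    {"grip": 0.5,"dp": [-0.023,-0.0375,0.001],"rotation": [0,0,0]},
    {"grip": 0.5,"dp": [-0.018,-0.03,0.001],"rotation": [0,0,0]},
    {"grip": 0.5,"dp": [-0.009,-0.015,0.001],"rotation": [0,0,0]},
  ],
)

```text
time_s: 5.07
tool_pos: [0.5272, 0.2063, 0.1325]
tool_rot: [179.4, 1.4, -37.4]
force: [-0.7, 0.5, 0.3]
grip_width: 0.0598
```

```bash
python3 go.py .5284,.2961,.15,-36 .5284,.2961,.032,-36
```

```text
t 5.07 p [0.5272 0.2063 0.1325] rot [179.4   1.4 -37.4] w 0.0598 F [-0.7  0.5  0.3] q [ 18.  19. -49.  99.  14.  69. -72.]
.5284,.2961,.15,-36 turn [ 0.6  1.4 -1.4] shift [-0.0518 -0.0733 -0.0175] = 2 x [-0.0259 -0.0367 -0.0088]
.5284,.2961,.032,-36 turn [0. 0. 0.] shift [ 0.    -0.     0.118] = 3 x [ 0.     -0.      0.0393]
```

Request:
carry_out(
  plan=[
    {"grip": 0.5,"dp": [-0.022,-0.031,-0.004],"rotation": [0.6,1.4,-1.4]},
    {"grip": 0.5,"dp": [-0.017,-0.024,-0.002],"rotation": [0,0,0]},
    {"grip": 0.5,"dp": [-0.01,-0.014,0],"rotation": [0,0,0]},
    {"grip": 0.5,"dp": [0,0,0],"rotation": [0,0,0]},
    {"grip": 0.5,"dp": [0,0,0],"rotation": [0,0,0]},
  ],
)

```text
time_s: 5.48
tool_pos: [0.5223, 0.2992, 0.1293]
tool_rot: [179.7, 0.7, -35.3]
force: [0.5, 0.3, -0.6]
grip_width: 0.0599
```

```bash
python3 go.py .5284,.2961,.07,-36 .5284,.2961,.030,-36
```

```text
t 5.48 p [0.5223 0.2992 0.1293] rot [179.7   0.7 -35.3] w 0.0599 F [ 0.5  0.3 -0.6] q [  8.  24. -49.  95.  18.  70. -81.]
.5284,.2961,.07,-36 turn [0.3 0.7 0.7] shift [ 0.0068 -0.0011  0.0593] = 2 x [ 0.0034 -0.0005  0.0297]
.5284,.2961,.030,-36 turn [0. 0. 0.] shift [ 0.   -0.    0.04] = 1 x [ 0.   -0.    0.04]
```

Request:
carry_out(
  plan=[
    {"grip": 0.5,"dp": [0.005,-0.001,0.02],"rotation": [0.3,0.7,0.7]},
    {"grip": 0.5,"dp": [0,0,0.02],"rotation": [0,0,0]},
    {"grip": 0.5,"dp": [0,0,0.01],"rotation": [0,0,0]},
    {"grip": 0.5,"dp": [0,0,0],"rotation": [0,0,0]},
    {"grip": 0.5,"dp": [0,0,0],"rotation": [0,0,0]},
  ],
)

```text
time_s: 5.9
tool_pos: [0.5261, 0.2917, 0.0735]
tool_rot: [179.7, 0.0, -36.2]
force: [0.5, -0.4, -0.2]
grip_width: 0.0595
```

```bash
python3 go.py .5284,.2961,.06,-36 .5284,.2961,.030,-36;  python3 - <<'E'
from h import *
P=env.camera_params("wrist"); img=env.read_camera("wrist")[:,:,::-1].copy()
for q in ((.5284,.2961),(.5315,.386)):
    cv2.polylines(img,[np.int32(proj(P,place(ring("round",.058,.022),*q,0)))],True,(0,255,255),1)
cv2.imwrite("pics/w2.png",img)
E
```

```text
t 5.9 p [0.5261 0.2917 0.0735] rot [179.7   0.  -36.2] w 0.0595 F [ 0.5 -0.4 -0.2] q [  6.  27. -47.  98.  21.  65. -84.]
.5284,.2961,.06,-36 turn [ 0.3  0.  -0.2] shift [-0.0007 -0.0049  0.0135] = 1 x [-0.0007 -0.0049  0.0135]
.5284,.2961,.030,-36 turn [0. 0. 0.] shift [ 0.   -0.    0.03] = 1 x [ 0.   -0.    0.03]
```

View pics/w2.png

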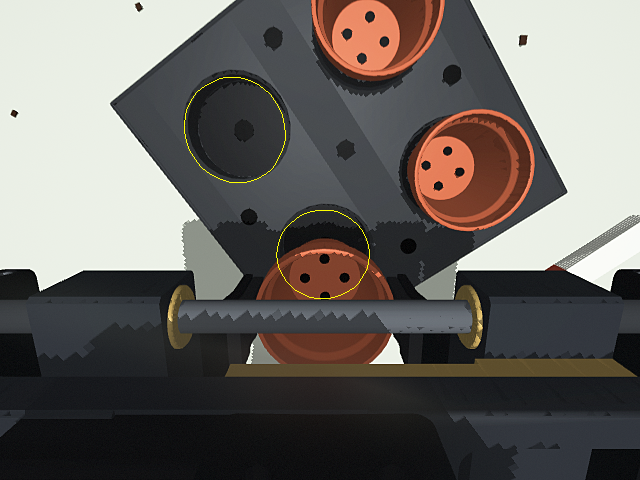

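In the wrist view the predicted pocket circles at (237,130) and (323,254) lie on the real pockets, and the pot is held level. I'll lower it now.

Request:
carry_out(
  plan=[
    {"grip": 0.5,"dp": [-0.001,-0.005,0.012],"rotation": [0,0,0]},
    {"grip": 0.5,"dp": [0,0,0.01],"rotation": [0,0,0]},
    {"grip": 0.5,"dp": [0,0,0],"rotation": [0,0,0]},
    {"grip": 0.5,"dp": [0,0,0],"rotation": [0,0,0]},
  ],
)

```text
time_s: 6.28
tool_pos: [0.5307, 0.2959, 0.0518]
tool_rot: [179.9, -0.1, -36.4]
force: [0.2, -0.1, 0.4]
grip_width: 0.0599
```

```bash
python3 go.py .5284,.2961,.031,-36
```

```text
t 6.28 p [0.5307 0.2959 0.0518] rot [ 1.799e+02 -1.000e-01 -3.640e+01] w 0.0599 F [ 0.2 -0.1  0.4] q [  5.  29. -46.  99.  23.  63. -85.]
.5284,.2961,.031,-36 turn [ 0.1 -0.1 -0.4] shift [-0.002   0.0012  0.0208] = 1 x [-0.002   0.0012  0.0208]
```

Request:
carry_out(
  plan=[
    {"grip": 0.5,"dp": [-0.002,0.001,0.012],"rotation": [0,0,0]},
    {"grip": 0.5,"dp": [0,0,0.007],"rotation": [0,0,0]},
    {"grip": 0.5,"dp": [0,0,0],"rotation": [0,0,0]},
    {"grip": 0.5,"dp": [0,0,0],"rotation": [0,0,0]},
  ],
)

```text
time_s: 6.62
tool_pos: [0.5283, 0.2968, 0.0311]
tool_rot: [179.9, -0.1, -36.4]
force: [0.3, 0.1, 0.4]
grip_width: 0.0593
```

```bash
python3 go.py .5284,.2961,.031,-36
```

```text
t 6.62 p [0.5283 0.2968 0.0311] rot [ 1.799e+02 -1.000e-01 -3.640e+01] w 0.0593 F [0.3 0.1 0.4] q [  4.  30. -46. 100.  24.  61. -86.]
.5284,.2961,.031,-36 turn [ 0.1 -0.1 -0.4] shift [0.0005 0.0005 0.0001] = 1 x [0.0005 0.0005 0.0001]
```

Request:
carry_out(
  plan=[
    {"grip": 0.18,"dp": [0,0,0],"rotation": [0,0,0]},
    {"grip": 0.18,"dp": [0,0,0],"rotation": [0,0,0]},
    {"grip": 0.18,"dp": [0,0,0],"rotation": [0,0,0]},
    {"grip": 0.18,"dp": [0,0,-0.015],"rotation": [0,0,0]},
    {"grip": 0.18,"dp": [0,0,-0.03],"rotation": [0,0,0]},
    {"grip": 0.18,"dp": [0,0,-0.03],"rotation": [0,0,0]},
    {"grip": 0,"dp": [0,0,-0.02],"rotation": [0,0,0]},
    {"grip": 0,"dp": [0,0,0],"rotation": [0,0,0]},
  ],
)

```text
time_s: 7.28
tool_pos: [0.5275, 0.2977, 0.1337]
tool_rot: [179.9, -0.1, -36.3]
force: [-0.2, 1.2, 0.6]
grip_width: 0.0784
```

```bash
python3 go.py .4424,.1372,.12,-36 .4424,.1372,.027,-36
```

```text
t 7.28 p [0.5275 0.2977 0.1337] rot [ 1.799e+02 -1.000e-01 -3.630e+01] w 0.0784 F [-0.2  1.2  0.6] q [  7.  24. -49.  95.  19.  70. -82.]
.4424,.1372,.12,-36 turn [ 0.1 -0.1 -0.3] shift [0.0254 0.1799 0.0137] = 5 x [0.0051 0.036  0.0027]
.4424,.1372,.027,-36 turn [0. 0. 0.] shift [ 0.    -0.     0.093] = 3 x [ 0.    -0.     0.031]
```

Request:
carry_out(
  plan=[
    {"grip": 0,"dp": [0.004,0.03,0],"rotation": [0,0,0]},
    {"grip": 0,"dp": [0.005,0.036,0.002],"rotation": [0,0,0]},
    {"grip": 0,"dp": [0.005,0.036,0.002],"rotation": [0,0,0]},
    {"grip": 0,"dp": [0.005,0.036,0.002],"rotation": [0,0,0]},
    {"grip": 0,"dp": [0.004,0.028,0.002],"rotation": [0,0,0]},
    {"grip": 0,"dp": [0.002,0.014,0],"rotation": [0,0,0]},
    {"grip": 0,"dp": [0,0,0],"rotation": [0,0,0]},
    {"grip": 0,"dp": [0,0,0],"rotation": [0,0,0]},
  ],
)

```text
time_s: 7.95
tool_pos: [0.4388, 0.1357, 0.1297]
tool_rot: [-179.7, -0.4, -36.1]
force: [-0.0, 0.1, 0.4]
grip_width: 0.0869
```

```bash
python3 go.py .4424,.1372,.027,-36
```

```text
t 7.95 p [0.4388 0.1357 0.1297] rot [-179.7   -0.4  -36.1] w 0.0869 F [-0.   0.1  0.4] q [ 30.   1. -50. 115.   1.  64. -57.]
.4424,.1372,.027,-36 turn [-0.3 -0.4 -0.1] shift [ 0.002  -0.0034  0.1027] = 3 x [ 0.0007 -0.0011  0.0342]
```

Request:
carry_out(
  plan=[
    {"grip": 0,"dp": [0.002,-0.003,0.025],"rotation": [0,-0.4,0]},
    {"grip": 0,"dp": [0,0,0.03],"rotation": [0,0,0]},
    {"grip": 0,"dp": [0,0,0.02],"rotation": [0,0,0]},
    {"grip": 0,"dp": [0,0,0.01],"rotation": [0,0,0]},
    {"grip": 0,"dp": [0,0,0],"rotation": [0,0,0]},
    {"grip": 0,"dp": [0,0,0],"rotation": [0,0,0]},
  ],
)

```text
time_s: 8.45
tool_pos: [0.449, 0.146, 0.0462]
tool_rot: [-179.0, -0.2, -35.7]
force: [-0.2, 0.5, 0.4]
grip_width: 0.0872
```

```bash
python3 go.py .4424,.1372,.027,-36
```

```text
t 8.45 p [0.449  0.146  0.0462] rot [-179.    -0.2  -35.7] w 0.0872 F [-0.2  0.5  0.4] q [ 26.  11. -50. 118.  10.  54. -65.]
.4424,.1372,.027,-36 turn [-1.  -0.2  0.3] shift [-0.0002  0.011   0.0192] = 1 x [-0.0002  0.011   0.0192]
```

Request:
carry_out(
  plan=[
    {"grip": 0,"dp": [0,0.01,0],"rotation": [-0.9,0,0]},
    {"grip": 0,"dp": [0,0,0.012],"rotation": [0,0,0]},
    {"grip": 0,"dp": [0,0,0.005],"rotation": [0,0,0]},
    {"grip": 0,"dp": [0,0,0],"rotation": [0,0,0]},
    {"grip": 0,"dp": [0,0,0],"rotation": [0,0,0]},
  ],
)

```text
time_s: 8.87
tool_pos: [0.4458, 0.139, 0.031]
tool_rot: [-179.8, -0.5, -35.6]
force: [-0.4, 0.3, 0.0]
grip_width: 0.0868
```

```bash
python3 go.py .4424,.1372,.027,-36
```

```text
t 8.87 p [0.4458 0.139  0.031 ] rot [-179.8   -0.5  -35.6] w 0.0868 F [-0.4  0.3  0. ] q [ 26.  12. -49. 119.  12.  53. -66.]
.4424,.1372,.027,-36 turn [-0.2 -0.5  0.4] shift [-0.0017  0.0034  0.004 ] = 1 x [-0.0017  0.0034  0.004 ]
```

Request:
carry_out(
  plan=[
    {"grip": 0,"dp": [-0.002,0.0035,0.004],"rotation": [0,-0.5,0.4]},
    {"grip": 0.2,"dp": [0,0,0],"rotation": [0,0,0]},
    {"grip": 0.5,"dp": [0,0,0],"rotation": [0,0,0]},
    {"grip": 0.5,"dp": [0,0,0],"rotation": [0,0,0]},
    {"grip": 0.5,"dp": [0,0,0],"rotation": [0,0,0]},
    {"grip": 0.5,"dp": [0,0,0],"rotation": [0,0,0]},
    {"grip": 0.5,"dp": [0,0,0],"rotation": [0,0,0]},
  ],
  force=12,
)

```text
time_s: 9.45
tool_pos: [0.4427, 0.1368, 0.0275]
tool_rot: [-179.7, -0.0, -36.1]
force: [-0.4, -0.6, -0.8]
grip_width: 0.0602
```

```bash
python3 go.py .4424,.1372,.14,-36
```

```text
t 9.45 p [0.4427 0.1368 0.0275] rot [-179.7   -0.   -36.1] w 0.0602 F [-0.4 -0.6 -0.8] q [ 26.  12. -49. 120.  11.  53. -66.]
.4424,.1372,.14,-36 turn [-0.3 -0.  -0.1] shift [-5.000e-04 -1.000e-04 -1.125e-01] = 3 x [-0.0002 -0.     -0.0375]
```

Request:
carry_out(
  plan=[
    {"grip": 0.5,"dp": [0,0,-0.02],"rotation": [0,0,0]},
    {"grip": 0.5,"dp": [0,0,-0.035],"rotation": [0,0,0]},
    {"grip": 0.5,"dp": [0,0,-0.035],"rotation": [0,0,0]},
    {"grip": 0.5,"dp": [0,0,-0.02],"rotation": [0,0,0]},
    {"grip": 0.5,"dp": [0,0,0],"rotation": [0,0,0]},
  ],
)

```text
time_s: 9.87
tool_pos: [0.4399, 0.1368, 0.1401]
tool_rot: [-179.9, 0.3, -36.0]
force: [0.7, 1.0, -0.5]
grip_width: 0.0602
```

```bash
python3 go.py .5315,.386,.14,-36 .5315,.386,.031,-36
```

```text
t 9.87 p [0.4399 0.1368 0.1401] rot [-179.9    0.3  -36. ] w 0.0602 F [ 0.7  1.  -0.5] q [ 31.   1. -51. 113.   0.  66. -56.]
.5315,.386,.14,-36 turn [-0.1  0.3 -0. ] shift [-7.240e-02 -2.554e-01  1.000e-04] = 7 x [-0.0103 -0.0365  0.    ]
.5315,.386,.031,-36 turn [0. 0. 0.] shift [ 0.    -0.     0.109] = 3 x [ 0.     -0.      0.0363]
```

Request:
carry_out(
  plan=[
    {"grip": 0.5,"dp": [-0.01,-0.036,-0.002],"rotation": [0,0,0]},
    {"grip": 0.5,"dp": [-0.01,-0.036,-0.002],"rotation": [0,0,0]},
    {"grip": 0.5,"dp": [-0.01,-0.036,-0.002],"rotation": [0,0,0]},
    {"grip": 0.5,"dp": [-0.01,-0.036,-0.002],"rotation": [0,0,0]},
    {"grip": 0.5,"dp": [-0.01,-0.036,-0.002],"rotation": [0,0,0]},
    {"grip": 0.5,"dp": [-0.01,-0.036,-0.002],"rotation": [0,0,0]},
    {"grip": 0.5,"dp": [-0.006,-0.02,0],"rotation": [0,0,0]},
    {"grip": 0.5,"dp": [-0.003,-0.01,0],"rotation": [0,0,0]},
  ],
)

```text
time_s: 10.53
tool_pos: [0.5359, 0.3771, 0.1448]
tool_rot: [179.6, -0.1, -37.1]
force: [-0.1, -1.1, -0.1]
grip_width: 0.0602
```

Request:
carry_out(
  plan=[
    {"grip": 0.5,"dp": [0,0,0],"rotation": [0,0,0]},
    {"grip": 0.5,"dp": [0,0,0],"rotation": [0,0,0]},
  ],
)

```text
time_s: 10.7
tool_pos: [0.534, 0.3811, 0.1416]
tool_rot: [179.5, 0.2, -36.8]
force: [0.9, -0.4, 0.1]
grip_width: 0.0599
```

```bash
python3 go.py .5315,.386,.06,-36 .5315,.386,.031,-36
```

```text
t 10.7 p [0.534  0.3811 0.1416] rot [179.5   0.2 -36.8] w 0.0599 F [ 0.9 -0.4  0.1] q [ -1.  31. -51.  86.  24.  75. -91.]
.5315,.386,.06,-36 turn [ 0.5  0.2 -0.8] shift [-0.0049 -0.0025  0.0816] = 2 x [-0.0025 -0.0012  0.0408]
.5315,.386,.031,-36 turn [0. 0. 0.] shift [ 0.    -0.     0.029] = 1 x [ 0.    -0.     0.029]
```

Request:
carry_out(
  plan=[
    {"grip": 0.5,"dp": [-0.005,-0.003,0.02],"rotation": [0.5,0,-0.8]},
    {"grip": 0.5,"dp": [0,0,0.03],"rotation": [0,0,0]},
    {"grip": 0.5,"dp": [0,0,0.02],"rotation": [0,0,0]},
    {"grip": 0.5,"dp": [0,0,0.008],"rotation": [0,0,0]},
    {"grip": 0.5,"dp": [0,0,0],"rotation": [0,0,0]},
    {"grip": 0.5,"dp": [0,0,0],"rotation": [0,0,0]},
  ],
)

```text
time_s: 11.2
tool_pos: [0.5316, 0.3801, 0.06]
tool_rot: [179.8, -0.0, -36.2]
force: [0.2, -0.4, -0.9]
grip_width: 0.0602
```

```bash
python3 go.py .5315,.386,.06,-36 .5315,.386,.031,-36
```

```text
t 11.2 p [0.5316 0.3801 0.06  ] rot [179.8  -0.  -36.2] w 0.0602 F [ 0.2 -0.4 -0.9] q [ -2.  35. -49.  91.  28.  67. -93.]
.5315,.386,.06,-36 turn [ 0.2 -0.  -0.2] shift [-0.0035 -0.0047 -0.    ] = 1 x [-0.0035 -0.0047 -0.    ]
.5315,.386,.031,-36 turn [0. 0. 0.] shift [ 0.    -0.     0.029] = 1 x [ 0.    -0.     0.029]
```

Request:
carry_out(
  plan=[
    {"grip": 0.5,"dp": [-0.0035,-0.0047,0],"rotation": [0,0,0]},
    {"grip": 0.5,"dp": [0,0,0],"rotation": [0,0,0]},
    {"grip": 0.5,"dp": [0,0,0.015],"rotation": [0,0,0]},
    {"grip": 0.5,"dp": [0,0,0.009],"rotation": [0,0,0]},
    {"grip": 0.5,"dp": [0,0,0],"rotation": [0,0,0]},
    {"grip": 0.5,"dp": [0,0,0],"rotation": [0,0,0]},
  ],
)

```text
time_s: 11.7
tool_pos: [0.5346, 0.387, 0.0388]
tool_rot: [-179.8, -0.2, -36.3]
force: [-0.9, 0.6, 0.4]
grip_width: 0.06
```

```bash
python3 go.py .5315,.386,.031,-36
```

```text
t 11.7 p [0.5346 0.387  0.0388] rot [-179.8   -0.2  -36.3] w 0.06 F [-0.9  0.6  0.4] q [ -3.  36. -48.  91.  29.  65. -94.]
.5315,.386,.031,-36 turn [-0.2 -0.2 -0.3] shift [-0.0019  0.0027  0.0078] = 1 x [-0.0019  0.0027  0.0078]
```

Request:
carry_out(
  plan=[
    {"grip": 0.5,"dp": [-0.002,0.003,0.008],"rotation": [0,0,0]},
    {"grip": 0.5,"dp": [0,0,0],"rotation": [0,0,0]},
    {"grip": 0.5,"dp": [0,0,0],"rotation": [0,0,0]},
  ],
)

```text
time_s: 11.95
tool_pos: [0.5317, 0.3863, 0.0306]
tool_rot: [-179.7, -0.2, -36.3]
force: [0.1, -0.0, -1.2]
grip_width: 0.0604
```

```bash
python3 go.py .5315,.386,.031,-36
```

```text
t 11.95 p [0.5317 0.3863 0.0306] rot [-179.7   -0.2  -36.3] w 0.0604 F [ 0.1 -0.  -1.2] q [ -3.  37. -48.  92.  30.  64. -95.]
.5315,.386,.031,-36 turn [-0.3 -0.2 -0.3] shift [-0.      0.0004 -0.0004] = 1 x [-0.      0.0004 -0.0004]
```

Request:
carry_out(
  plan=[
    {"grip": 0.18,"dp": [0,0,0],"rotation": [0,0,0]},
    {"grip": 0.18,"dp": [0,0,0],"rotation": [0,0,0]},
    {"grip": 0.18,"dp": [0,0,0],"rotation": [0,0,0]},
    {"grip": 0.18,"dp": [0,0,-0.015],"rotation": [0,0,0]},
    {"grip": 0.18,"dp": [0,0,-0.03],"rotation": [0,0,0]},
    {"grip": 0.18,"dp": [0,0,-0.03],"rotation": [0,0,0]},
    {"grip": 0,"dp": [0,0,-0.02],"rotation": [0,0,7]},
    {"grip": 0,"dp": [0,0,0],"rotation": [0,0,6]},
  ],
)

```text
time_s: 12.62
tool_pos: [0.5289, 0.3859, 0.1314]
tool_rot: [-179.9, -0.0, -49.6]
force: [-0.0, 0.9, 0.3]
grip_width: 0.0786
```

```bash
python3 go.py .3586,.255,.13,-49.7
```

```text
t 12.62 p [0.5289 0.3859 0.1314] rot [-179.9   -0.   -49.6] w 0.0786 F [-0.   0.9  0.3] q [  -2.   30.  -49.   88.   23.   73. -104.]
.3586,.255,.13,-49.7 turn [-0.1 -0.   0.1] shift [-0.0103  0.2145  0.0014] = 6 x [-0.0017  0.0358  0.0002]
```

Request:
carry_out(
  plan=[
    {"grip": 0,"dp": [-0.001,0.03,0],"rotation": [0,0,0]},
    {"grip": 0,"dp": [-0.002,0.036,0],"rotation": [0,0,0]},
    {"grip": 0,"dp": [-0.002,0.036,0],"rotation": [0,0,0]},
    {"grip": 0,"dp": [-0.002,0.036,0],"rotation": [0,0,0]},
    {"grip": 0,"dp": [-0.002,0.034,0],"rotation": [0,0,0]},
    {"grip": 0,"dp": [-0.001,0.02,0],"rotation": [0,0,0]},
    {"grip": 0,"dp": [0,0,0],"rotation": [0,0,0]},
    {"grip": 0,"dp": [0,0,0],"rotation": [0,0,0]},
  ],
)

```text
time_s: 13.28
tool_pos: [0.3711, 0.2703, 0.1377]
tool_rot: [-179.3, -0.4, -49.8]
force: [0.6, 0.5, -0.2]
grip_width: 0.0872
```

```bash
python3 go.py .3586,.255,.13,-49.7;  python3 - <<'E'
from h import *
P=env.camera_params("wrist"); img=env.read_camera("wrist")[:,:,::-1].copy()
for z in (.056,.044):
    cv2.polylines(img,[np.int32(proj(P,place(ring("square",.058,z),.3586,.255,np.radians(40.3))))],True,(0,255,255),1)
cv2.imwrite("pics/w3.png",img)
E
```

```text
t 13.28 p [0.3711 0.2703 0.1377] rot [-179.3   -0.4  -49.8] w 0.0872 F [ 0.6  0.5 -0.2] q [ 18.  -0. -57. 114.   0.  65. -89.]
.3586,.255,.13,-49.7 turn [-0.7 -0.4 -0.1] shift [0.0036 0.0194 0.0077] = 1 x [0.0036 0.0194 0.0077]
```

View pics/w3.png

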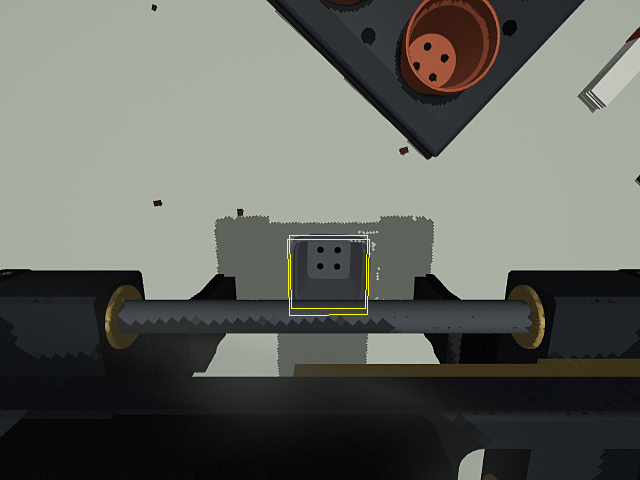

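The wrist view shows square1 at (328,275) with the outline within 3 px, and round2 seated in its tray pocket. I'll descend.

Request:
carry_out(
  plan=[
    {"grip": 0,"dp": [0.003,0.019,0],"rotation": [-0.7,-0.4,0]},
    {"grip": 0,"dp": [0,0,0],"rotation": [0,0,0]},
    {"grip": 0,"dp": [0,0,0.02],"rotation": [0,0,0]},
    {"grip": 0,"dp": [0,0,0.025],"rotation": [0,0,0]},
    {"grip": 0,"dp": [0,0,0.015],"rotation": [0,0,0]},
    {"grip": 0,"dp": [0,0,0],"rotation": [0,0,0]},
    {"grip": 0,"dp": [0,0,0],"rotation": [0,0,0]},
  ],
)

```text
time_s: 13.92
tool_pos: [0.3664, 0.267, 0.0814]
tool_rot: [-179.1, 0.4, -49.5]
force: [0.7, -0.0, 0.2]
grip_width: 0.087
```

```bash
python3 go.py .3586,.255,.031,-49.7
```

```text
t 13.92 p [0.3664 0.267  0.0814] rot [-179.1    0.4  -49.5] w 0.087 F [ 0.7 -0.   0.2] q [ 18.   5. -58. 119.   4.  58. -92.]
.3586,.255,.031,-49.7 turn [-0.9  0.4  0.2] shift [0.0041 0.0137 0.0504] = 2 x [0.002  0.0069 0.0252]
```

Request:
carry_out(
  plan=[
    {"grip": 0,"dp": [0.004,0.016,0.005],"rotation": [-0.9,0.4,0]},
    {"grip": 0,"dp": [0,0,0.005],"rotation": [0,0,0]},
    {"grip": 0,"dp": [0,0.003,0.02],"rotation": [0,0,0]},
    {"grip": 0,"dp": [0,0.002,0.012],"rotation": [0,0,0]},
    {"grip": 0,"dp": [0,0,0],"rotation": [0,0,0]},
    {"grip": 0,"dp": [0,0,0],"rotation": [0,0,0]},
  ],
)

```text
time_s: 14.42
tool_pos: [0.3562, 0.2521, 0.0414]
tool_rot: [-179.7, -0.2, -49.5]
force: [-1.2, 0.1, 0.3]
grip_width: 0.0872
```

```bash
python3 go.py .3586,.255,.031,-49.7
```

```text
t 14.42 p [0.3562 0.2521 0.0414] rot [-179.7   -0.2  -49.5] w 0.0872 F [-1.2  0.1  0.3] q [ 17.   7. -57. 122.   8.  54. -94.]
.3586,.255,.031,-49.7 turn [-0.3 -0.1  0.2] shift [-0.0007 -0.0038  0.0104] = 1 x [-0.0007 -0.0038  0.0104]
```

Request:
carry_out(
  plan=[
    {"grip": 0,"dp": [-0.001,-0.002,0.01],"rotation": [0,0,0]},
    {"grip": 0.1,"dp": [0,0,0],"rotation": [0,0,0]},
    {"grip": 0.5,"dp": [0,0,0],"rotation": [0,0,0]},
    {"grip": 0.5,"dp": [0,0,0],"rotation": [0,0,0]},
    {"grip": 0.5,"dp": [0,0,0],"rotation": [0,0,0]},
    {"grip": 0.5,"dp": [0,0,0],"rotation": [0,0,0]},
    {"grip": 0.5,"dp": [0,0,0],"rotation": [0,0,0]},
  ],
  force=12,
)

```text
time_s: 15.0
tool_pos: [0.361, 0.2555, 0.0365]
tool_rot: [-179.2, -0.4, -49.5]
force: [0.4, 0.9, 0.1]
grip_width: 0.0579
```

```bash
python3 go.py .3586,.255,.14,-49.7
```

```text
t 15.0 p [0.361  0.2555 0.0365] rot [-179.2   -0.4  -49.5] w 0.0579 F [0.4 0.9 0.1] q [ 16.   8. -57. 122.   9.  53. -96.]
.3586,.255,.14,-49.7 turn [-0.8 -0.4  0.2] shift [-0.0011  0.0022 -0.1035] = 3 x [-0.0004  0.0007 -0.0345]
```

Request:
carry_out(
  plan=[
    {"grip": 0.5,"dp": [0,0,-0.02],"rotation": [0,0,0]},
    {"grip": 0.5,"dp": [0,0,-0.035],"rotation": [0,0,0]},
    {"grip": 0.5,"dp": [0,0,-0.035],"rotation": [0,0,0]},
    {"grip": 0.5,"dp": [0,0,-0.02],"rotation": [0,0,0]},
    {"grip": 0.5,"dp": [0,0,0],"rotation": [0,0,0]},
    {"grip": 0.5,"dp": [0,0,0],"rotation": [0,0,0]},
  ],
)

```text
time_s: 15.5
tool_pos: [0.3576, 0.2548, 0.1506]
tool_rot: [-179.4, -0.3, -49.4]
force: [-0.1, 1.1, -1.1]
grip_width: 0.058
```

```bash
python3 go.py .48,.12,.17,-49.7 .50,-.1,.16,-49.7 .5224,-.327,.15,-49.7
```

```text
t 15.5 p [0.3576 0.2548 0.1506] rot [-179.4   -0.3  -49.4] w 0.058 F [-0.1  1.1 -1.1] q [ 21.  -6. -57. 116.  -5.  67. -83.]
.48,.12,.17,-49.7 turn [-0.6 -0.3  0.3] shift [ 0.182  -0.0061 -0.0194] = 5 x [ 0.0364 -0.0012 -0.0039]
.50,-.1,.16,-49.7 turn [0. 0. 0.] shift [0.1807 0.127  0.01  ] = 5 x [0.0361 0.0254 0.002 ]
.5224,-.327,.15,-49.7 turn [0. 0. 0.] shift [0.1876 0.1297 0.01  ] = 5 x [0.0375 0.0259 0.002 ]
```

Request:
carry_out(
  plan=[
    {"grip": 0.5,"dp": [0.03,-0.001,-0.004],"rotation": [0,0,0]},
    {"grip": 0.5,"dp": [0.036,-0.001,-0.004],"rotation": [0,0,0]},
    {"grip": 0.5,"dp": [0.036,-0.001,-0.004],"rotation": [0,0,0]},
    {"grip": 0.5,"dp": [0.036,-0.001,-0.004],"rotation": [0,0,0]},
    {"grip": 0.5,"dp": [0.036,-0.001,-0.004],"rotation": [0,0,0]},
  ],
)

```text
time_s: 15.92
tool_pos: [0.4713, 0.1289, 0.1669]
tool_rot: [-179.8, -0.3, -48.3]
force: [0.7, 0.3, -0.3]
grip_width: 0.0579
```

Request:
carry_out(
  plan=[
    {"grip": 0.5,"dp": [0.036,0.025,0],"rotation": [0,0,0]},
    {"grip": 0.5,"dp": [0.036,0.025,0],"rotation": [0,0,0]},
    {"grip": 0.5,"dp": [0.036,0.025,0],"rotation": [0,0,0]},
    {"grip": 0.5,"dp": [0.036,0.025,0],"rotation": [0,0,0]},
    {"grip": 0.5,"dp": [0.036,0.025,0],"rotation": [0,0,0]},
  ],
)

```text
time_s: 16.33
tool_pos: [0.4971, -0.078, 0.1586]
tool_rot: [-179.8, 0.4, -47.9]
force: [0.8, -0.1, 0.2]
grip_width: 0.0585
```

```bash
python3 go.py .5271,-.4169,.15,-49.7 .5271,-.4169,.15,-88.4
```

```text
t 16.33 p [ 0.4971 -0.078   0.1586] rot [-179.8    0.4  -47.9] w 0.0585 F [ 0.8 -0.1  0.2] q [ 41.   5. -37. 107.   3.  69. -44.]
.5271,-.4169,.15,-49.7 turn [-0.1  0.4  1.8] shift [0.2779 0.1963 0.0086] = 7 x [0.0397 0.028  0.0012]
.5271,-.4169,.15,-88.4 turn [ 0.  -0.  38.7] shift [0. 0. 0.] = 1 x [0. 0. 0.]
```

Request:
carry_out(
  plan=[
    {"grip": 0.5,"dp": [0.039,0.028,0],"rotation": [0,0,1.8]},
    {"grip": 0.5,"dp": [0.039,0.028,0],"rotation": [0,0,0]},
    {"grip": 0.5,"dp": [0.039,0.028,0],"rotation": [0,0,0]},
    {"grip": 0.5,"dp": [0.039,0.028,0],"rotation": [0,0,0]},
    {"grip": 0.5,"dp": [0.039,0.028,0],"rotation": [0,0,0]},
    {"grip": 0.5,"dp": [0.035,0.025,0],"rotation": [0,0,0]},
    {"grip": 0.5,"dp": [0.025,0.018,0],"rotation": [0,0,0]},
    {"grip": 0.5,"dp": [0.012,0.008,0],"rotation": [0,0,0]},
  ],
)

```text
time_s: 17.0
tool_pos: [0.5134, -0.3803, 0.1375]
tool_rot: [179.4, 1.6, -50.0]
force: [-0.3, -0.9, -0.1]
grip_width: 0.058
```

Request:
carry_out(
  plan=[
    {"grip": 0.5,"dp": [0,0,0],"rotation": [0,0,4]},
    {"grip": 0.5,"dp": [0,0,0],"rotation": [0,0,7]},
    {"grip": 0.5,"dp": [0,0,0],"rotation": [0,0,7]},
    {"grip": 0.5,"dp": [0,0,0],"rotation": [0,0,7]},
    {"grip": 0.5,"dp": [0,0,0],"rotation": [0,0,7]},
    {"grip": 0.5,"dp": [0,0,0],"rotation": [0,0,6]},
    {"grip": 0.5,"dp": [0,0,0],"rotation": [0,0,0]},
    {"grip": 0.5,"dp": [0,0,0],"rotation": [0,0,0]},
  ],
)

```text
time_s: 17.67
tool_pos: [0.5036, -0.3835, 0.113]
tool_rot: [177.0, 1.8, -89.4]
force: [-0.3, 0.3, -0.6]
grip_width: 0.0582
```

```bash
python3 go.py .5271,-.4169,.075,-88.4 .5271,-.4169,.0395,-88.4
```

```text
t 17.67 p [ 0.5036 -0.3835  0.113 ] rot [177.    1.8 -89.4] w 0.0582 F [-0.3  0.3 -0.6] q [ 49.  24. -18.  89.   8.  71. -60.]
.5271,-.4169,.075,-88.4 turn [ 3.   1.8 -1. ] shift [ 0.034  -0.0225  0.038 ] = 1 x [ 0.034  -0.0225  0.038 ]
.5271,-.4169,.0395,-88.4 turn [0. 0. 0.] shift [-0.     -0.      0.0355] = 1 x [-0.     -0.      0.0355]
```

Request:
carry_out(
  plan=[
    {"grip": 0.5,"dp": [0.02,-0.014,-0.005],"rotation": [3,1.8,-1]},
    {"grip": 0.5,"dp": [0.012,-0.008,0],"rotation": [0,0,0]},
    {"grip": 0.5,"dp": [0,0,0],"rotation": [0,0,0]},
    {"grip": 0.5,"dp": [0,0,0],"rotation": [0,0,0]},
  ],
)

```text
time_s: 18.0
tool_pos: [0.5258, -0.4129, 0.1108]
tool_rot: [179.8, 0.3, -87.5]
force: [-0.3, 0.5, -0.7]
grip_width: 0.058
```

```bash
python3 go.py .5271,-.4169,.07,-88.4 .5271,-.4169,.0395,-88.4;  python3 - <<'E'
from h import *
P=env.camera_params("wrist"); img=env.read_camera("wrist")[:,:,::-1].copy()
for q in ((.5249,-.4169),(.5224,-.327)):
    cv2.polylines(img,[np.int32(proj(P,place(ring("square",.057,.022),*q,np.radians(1.6))))],True,(0,255,255),1)
cv2.imwrite("pics/w4.png",img)
E
```

```text
t 18.0 p [ 0.5258 -0.4129  0.1108] rot [179.8   0.3 -87.5] w 0.058 F [-0.3  0.5 -0.7] q [ 50.  26. -18.  87.   8.  69. -57.]
.5271,-.4169,.07,-88.4 turn [0.2 0.3 0.9] shift [ 0.004  -0.0011  0.0408] = 1 x [ 0.004  -0.0011  0.0408]
.5271,-.4169,.0395,-88.4 turn [0. 0. 0.] shift [-0.     -0.      0.0305] = 1 x [-0.     -0.      0.0305]
```

View pics/w4.png

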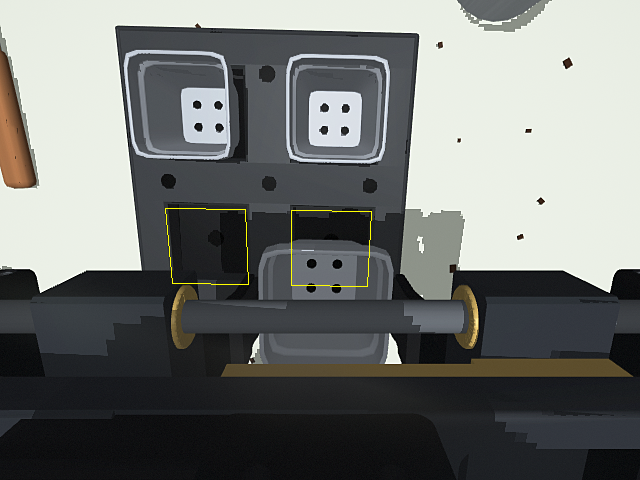

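The wrist view shows the predicted pocket outlines at (207,246) and (331,248), within about 3 px of the real ones, and the pot held level. I'll lower it.

Request:
carry_out(
  plan=[
    {"grip": 0.5,"dp": [0.004,-0.001,0.015],"rotation": [0,0.3,0.9]},
    {"grip": 0.5,"dp": [0,0,0.015],"rotation": [0,0,0]},
    {"grip": 0.5,"dp": [0,0,0.008],"rotation": [0,0,0]},
    {"grip": 0.5,"dp": [0,0,0],"rotation": [0,0,0]},
    {"grip": 0.5,"dp": [0,0,0],"rotation": [0,0,0]},
  ],
)

```text
time_s: 18.47
tool_pos: [0.526, -0.4134, 0.0706]
tool_rot: [179.6, 0.2, -88.1]
force: [-0.3, 0.7, -0.6]
grip_width: 0.0582
```

```bash
python3 go.py .5271,-.4169,.0395,-88.4
```

```text
t 18.47 p [ 0.526  -0.4134  0.0706] rot [179.6   0.2 -88.1] w 0.0582 F [-0.3  0.7 -0.6] q [ 49.  28. -18.  89.   9.  65. -59.]
.5271,-.4169,.0395,-88.4 turn [0.4 0.2 0.3] shift [ 0.0035 -0.001   0.0311] = 1 x [ 0.0035 -0.001   0.0311]
```

Request:
carry_out(
  plan=[
    {"grip": 0.5,"dp": [0.0045,-0.001,0.01],"rotation": [0.4,0.2,0.3]},
    {"grip": 0.5,"dp": [0,0,0.01],"rotation": [0,0,0]},
    {"grip": 0.5,"dp": [0,0,0.005],"rotation": [0,0,0]},
    {"grip": 0.5,"dp": [0,0,0],"rotation": [0,0,0]},
    {"grip": 0.5,"dp": [0,0,0],"rotation": [0,0,0]},
  ],
)

```text
time_s: 18.88
tool_pos: [0.5277, -0.4183, 0.0448]
tool_rot: [-179.8, -0.1, -88.4]
force: [-0.2, -0.4, -0.3]
grip_width: 0.0582
```

```bash
python3 go.py .5271,-.4169,.0395,-88.4
```

```text
t 18.88 p [ 0.5277 -0.4183  0.0448] rot [-1.798e+02 -1.000e-01 -8.840e+01] w 0.0582 F [-0.2 -0.4 -0.3] q [ 49.  30. -18.  90.  10.  62. -59.]
.5271,-.4169,.0395,-88.4 turn [-0.2 -0.1  0. ] shift [-0.0014  0.0006  0.0053] = 1 x [-0.0014  0.0006  0.0053]
```

Request:
carry_out(
  plan=[
    {"grip": 0.5,"dp": [-0.001,0,0.0055],"rotation": [0,0,0]},
    {"grip": 0.5,"dp": [0,0,0],"rotation": [0,0,0]},
    {"grip": 0.5,"dp": [0,0,0],"rotation": [0,0,0]},
  ],
)

```text
time_s: 19.13
tool_pos: [0.5283, -0.4181, 0.04]
tool_rot: [-179.8, -0.2, -88.4]
force: [0.0, -0.0, -0.8]
grip_width: 0.0579
```

```bash
python3 go.py .5271,-.4169,.0395,-88.4
```

```text
t 19.13 p [ 0.5283 -0.4181  0.04  ] rot [-179.8   -0.2  -88.4] w 0.0579 F [ 0.  -0.  -0.8] q [ 49.  30. -17.  90.  10.  61. -59.]
.5271,-.4169,.0395,-88.4 turn [-0.2 -0.2  0. ] shift [-0.0012  0.0012  0.0005] = 1 x [-0.0012  0.0012  0.0005]
```

Request:
carry_out(
  plan=[
    {"grip": 0.18,"dp": [0,0,0],"rotation": [0,0,0]},
    {"grip": 0.18,"dp": [0,0,0],"rotation": [0,0,0]},
    {"grip": 0.18,"dp": [0,0,0],"rotation": [0,0,0]},
  ],
)

```text
time_s: 19.38
tool_pos: [0.5288, -0.418, 0.0404]
tool_rot: [-179.7, -0.2, -88.4]
force: [0.1, 0.7, -0.1]
grip_width: 0.0682
```

Request:
carry_out(
  plan=[
    {"grip": 0.18,"dp": [0,0,-0.015],"rotation": [0,0,0]},
    {"grip": 0.18,"dp": [0,0,-0.03],"rotation": [0,0,0]},
    {"grip": 0.18,"dp": [0,0,-0.03],"rotation": [0,0,0]},
    {"grip": 0,"dp": [0,0,-0.02],"rotation": [0,0,0]},
    {"grip": 0,"dp": [0,0,0],"rotation": [0,0,0]},
  ],
)

```text
time_s: 19.8
tool_pos: [0.5271, -0.4161, 0.1368]
tool_rot: [-179.9, 0.0, -88.3]
force: [0.8, 0.0, 0.3]
grip_width: 0.0785
```

```bash
python3 go.py .4589,-.1455,.13,-58.8
```

```text
t 19.8 p [ 0.5271 -0.4161  0.1368] rot [-179.9    0.   -88.3] w 0.0785 F [0.8 0.  0.3] q [ 50.  25. -18.  85.   8.  71. -58.]
.4589,-.1455,.13,-58.8 turn [ -0.1  -0.  -29.5] shift [-0.2668 -0.0818  0.0068] = 7 x [-0.0381 -0.0117  0.001 ]
```

Request:
carry_out(
  plan=[
    {"grip": 0,"dp": [0,0,0],"rotation": [0,0,-6]},
    {"grip": 0,"dp": [0,0,0],"rotation": [0,0,-7]},
    {"grip": 0,"dp": [0,0,0],"rotation": [0,0,-7]},
    {"grip": 0,"dp": [0,0,0],"rotation": [0,0,-6]},
    {"grip": 0,"dp": [0,0,0],"rotation": [0,0,-3]},
  ],
)

```text
time_s: 20.22
tool_pos: [0.5281, -0.4162, 0.1373]
tool_rot: [-179.9, -0.2, -58.1]
force: [0.0, 0.1, 1.2]
grip_width: 0.0871
```

Request:
carry_out(
  plan=[
    {"grip": 0,"dp": [-0.03,-0.009,0],"rotation": [0,0,0]},
    {"grip": 0,"dp": [-0.038,-0.0115,0],"rotation": [0,0,0]},
    {"grip": 0,"dp": [-0.038,-0.0115,0],"rotation": [0,0,0]},
    {"grip": 0,"dp": [-0.038,-0.0115,0],"rotation": [0,0,0]},
    {"grip": 0,"dp": [-0.038,-0.0115,0],"rotation": [0,0,0]},
    {"grip": 0,"dp": [-0.034,-0.011,0],"rotation": [0,0,0]},
    {"grip": 0,"dp": [-0.022,-0.007,0],"rotation": [0,0,0]},
    {"grip": 0,"dp": [0,0,0],"rotation": [0,0,0]},
  ],
)

```text
time_s: 20.88
tool_pos: [0.4572, -0.1674, 0.1272]
tool_rot: [179.9, 0.0, -58.3]
force: [-0.6, -0.1, 0.1]
grip_width: 0.087
```

```bash
python3 go.py .4589,-.1455,.10,-58.8
```

```text
t 20.88 p [ 0.4572 -0.1674  0.1272] rot [179.9   0.  -58.3] w 0.087 F [-0.6 -0.1  0.1] q [ 48.   4. -32. 112.   3.  65. -43.]
.4589,-.1455,.10,-58.8 turn [0.1 0.  0.5] shift [-0.0179 -0.0128  0.0272] = 1 x [-0.0179 -0.0128  0.0272]
```

Request:
carry_out(
  plan=[
    {"grip": 0,"dp": [-0.018,-0.013,0],"rotation": [0,0,0.5]},
    {"grip": 0,"dp": [0,0,0.01],"rotation": [0,0,0]},
    {"grip": 0,"dp": [0,0,0.02],"rotation": [0,0,0]},
    {"grip": 0,"dp": [0,0,0.01],"rotation": [0,0,0]},
    {"grip": 0,"dp": [0,0,0],"rotation": [0,0,0]},
    {"grip": 0,"dp": [0,0,0],"rotation": [0,0,0]},
  ],
)

```text
time_s: 21.38
tool_pos: [0.4584, -0.1442, 0.0844]
tool_rot: [179.8, -0.1, -58.6]
force: [-0.3, -0.1, 0.9]
grip_width: 0.0871
```

```bash
python3 go.py .4589,-.1455,.031,-58.8;  python3 - <<'E'
from h import *
P=env.camera_params("wrist"); img=env.read_camera("wrist")[:,:,::-1].copy()
for z in (.056,.044):
    cv2.polylines(img,[np.int32(proj(P,place(ring("square",.058,z),.4589,-.1455,np.radians(-58.8))))],True,(0,255,255),1)
cv2.imwrite("pics/w5.png",img)
E
```

```text
t 21.38 p [ 0.4584 -0.1442  0.0844] rot [ 1.798e+02 -1.000e-01 -5.860e+01] w 0.0871 F [-0.3 -0.1  0.9] q [ 45.   7. -33. 115.   4.  60. -48.]
.4589,-.1455,.031,-58.8 turn [ 0.2 -0.1  0.2] shift [0.0014 0.0003 0.0534] = 2 x [0.0007 0.0001 0.0267]
```

View pics/w5.png

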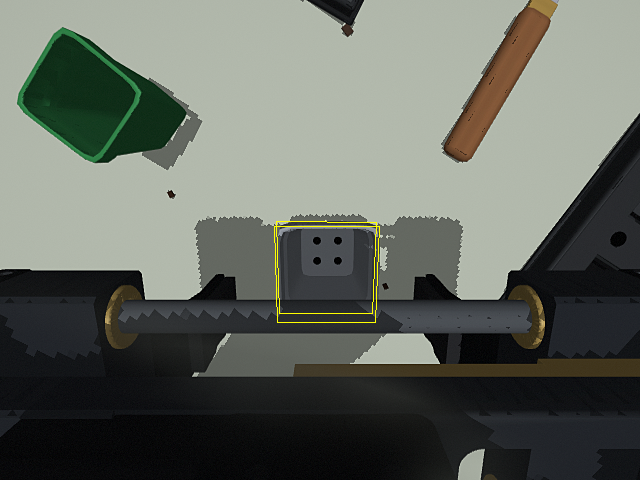

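The wrist view shows square2 between the jaws with its rim top edge at row 226, against a predicted 221. That's about 2 mm nearer than estimated, so I'll shift 2 mm and descend.

Request:
carry_out(
  plan=[
    {"grip": 0,"dp": [0.001,0.002,0.02],"rotation": [0,0,0.2]},
    {"grip": 0,"dp": [0,0.002,0.02],"rotation": [0,0,0]},
    {"grip": 0,"dp": [0,0,0.008],"rotation": [0,0,0]},
    {"grip": 0,"dp": [0,0,0],"rotation": [0,0,0]},
    {"grip": 0,"dp": [0,0,0],"rotation": [0,0,0]},
  ],
)

```text
time_s: 21.85
tool_pos: [0.4588, -0.1511, 0.0386]
tool_rot: [-179.9, -0.4, -59.1]
force: [0.2, -0.3, -0.0]
grip_width: 0.0869
```

```bash
python3 go.py .4572,-.1465,.031,-58.8
```

```text
t 21.85 p [ 0.4588 -0.1511  0.0386] rot [-179.9   -0.4  -59.1] w 0.0869 F [ 0.2 -0.3 -0. ] q [ 45.  11. -32. 117.   7.  54. -50.]
.4572,-.1465,.031,-58.8 turn [-0.1 -0.4 -0.3] shift [-0.0048 -0.001   0.0076] = 1 x [-0.0048 -0.001   0.0076]
```

Request:
carry_out(
  plan=[
    {"grip": 0,"dp": [-0.005,-0.001,0.007],"rotation": [0,0,-0.3]},
    {"grip": 0.1,"dp": [0,0,0],"rotation": [0,0,0]},
    {"grip": 0.5,"dp": [0,0,0],"rotation": [0,0,0]},
    {"grip": 0.5,"dp": [0,0,0],"rotation": [0,0,0]},
    {"grip": 0.5,"dp": [0,0,0],"rotation": [0,0,0]},
    {"grip": 0.5,"dp": [0,0,0],"rotation": [0,0,0]},
    {"grip": 0.5,"dp": [0,0,0],"rotation": [0,0,0]},
  ],
  force=12,
)

```text
time_s: 22.43
tool_pos: [0.4602, -0.1466, 0.035]
tool_rot: [-179.7, -0.7, -58.7]
force: [0.1, -0.4, -0.6]
grip_width: 0.0578
```

```bash
python3 go.py .4572,-.1465,.14,-58.8
```

```text
t 22.43 p [ 0.4602 -0.1466  0.035 ] rot [-179.7   -0.7  -58.7] w 0.0578 F [ 0.1 -0.4 -0.6] q [ 45.  11. -32. 118.   8.  53. -50.]
.4572,-.1465,.14,-58.8 turn [-0.3 -0.7  0.1] shift [-0.0017  0.0025 -0.105 ] = 3 x [-0.0006  0.0008 -0.035 ]
```

Request:
carry_out(
  plan=[
    {"grip": 0.5,"dp": [0,0,-0.02],"rotation": [0,0,0]},
    {"grip": 0.5,"dp": [0,0,-0.035],"rotation": [0,0,0]},
    {"grip": 0.5,"dp": [0,0,-0.035],"rotation": [0,0,0]},
    {"grip": 0.5,"dp": [0,0,-0.025],"rotation": [0,0,0]},
    {"grip": 0.5,"dp": [0,0,0],"rotation": [0,0,0]},
    {"grip": 0.5,"dp": [0,0,0],"rotation": [0,0,0]},
  ],
)

```text
time_s: 22.93
tool_pos: [0.4573, -0.1449, 0.1538]
tool_rot: [-179.9, -0.5, -58.7]
force: [0.2, -0.6, -1.8]
grip_width: 0.0578
```

```bash
python3 go.py .5224,-.327,.15,-88.4
```

```text
t 22.93 p [ 0.4573 -0.1449  0.1538] rot [-179.9   -0.5  -58.7] w 0.0578 F [ 0.2 -0.6 -1.8] q [ 47.   1. -33. 111.   1.  67. -45.]
.5224,-.327,.15,-88.4 turn [-0.3 -0.5 29.7] shift [ 0.1838 -0.06    0.0038] = 5 x [ 0.0368 -0.012   0.0008]
```

Request:
carry_out(
  plan=[
    {"grip": 0.5,"dp": [0,0,0],"rotation": [0,0,6]},
    {"grip": 0.5,"dp": [0,0,0],"rotation": [0,0,7]},
    {"grip": 0.5,"dp": [0,0,0],"rotation": [0,0,7]},
    {"grip": 0.5,"dp": [0,0,0],"rotation": [0,0,6]},
    {"grip": 0.5,"dp": [0,0,0],"rotation": [0,0,3]},
  ],
)

```text
time_s: 23.35
tool_pos: [0.455, -0.1445, 0.1493]
tool_rot: [-179.9, -0.3, -88.9]
force: [-0.8, -0.6, -0.9]
grip_width: 0.0581
```

Request:
carry_out(
  plan=[
    {"grip": 0.5,"dp": [0.03,-0.01,-0.002],"rotation": [0,0,0]},
    {"grip": 0.5,"dp": [0.037,-0.012,-0.002],"rotation": [0,0,0]},
    {"grip": 0.5,"dp": [0.037,-0.012,-0.002],"rotation": [0,0,0]},
    {"grip": 0.5,"dp": [0.035,-0.012,-0.002],"rotation": [0,0,0]},
    {"grip": 0.5,"dp": [0.025,-0.008,0],"rotation": [0,0,0]},
    {"grip": 0.5,"dp": [0.01,-0.004,0],"rotation": [0,0,0]},
    {"grip": 0.5,"dp": [0,0,0],"rotation": [0,0,0]},
    {"grip": 0.5,"dp": [0,0,0],"rotation": [0,0,0]},
  ],
)

```text
time_s: 24.02
tool_pos: [0.5131, -0.319, 0.1438]
tool_rot: [179.1, 0.2, -88.7]
force: [-0.6, 0.3, -0.1]
grip_width: 0.0578
```

```bash
python3 go.py .5249,-.327,.07,-88.4
```

```text
t 24.02 p [ 0.5131 -0.319   0.1438] rot [179.1   0.2 -88.7] w 0.0578 F [-0.6  0.3 -0.1] q [ 51.  18. -26.  94.   9.  70. -66.]
.5249,-.327,.07,-88.4 turn [ 0.9  0.3 -0.3] shift [ 0.0083 -0.0116  0.0738] = 2 x [ 0.0041 -0.0058  0.0369]
```

Request:
carry_out(
  plan=[
    {"grip": 0.5,"dp": [0.009,-0.011,0],"rotation": [0.9,0.3,0]},
    {"grip": 0.5,"dp": [0,0,0.015],"rotation": [0,0,0]},
    {"grip": 0.5,"dp": [0,0,0.03],"rotation": [0,0,0]},
    {"grip": 0.5,"dp": [0,0,0.018],"rotation": [0,0,0]},
    {"grip": 0.5,"dp": [0,0,0],"rotation": [0,0,0]},
    {"grip": 0.5,"dp": [0,0,0],"rotation": [0,0,0]},
  ],
)

```text
time_s: 24.52
tool_pos: [0.5284, -0.3193, 0.0795]
tool_rot: [-179.6, -0.0, -88.0]
force: [-0.1, 0.2, 0.4]
grip_width: 0.0578
```

```bash
python3 go.py .5249,-.327,.038,-88.4
```

```text
t 24.52 p [ 0.5284 -0.3193  0.0795] rot [-179.6   -0.   -88. ] w 0.0578 F [-0.1  0.2  0.4] q [ 50.  22. -26.  97.  11.  63. -67.]
.5249,-.327,.038,-88.4 turn [-0.4 -0.   0.4] shift [0.0076 0.0037 0.0415] = 1 x [0.0076 0.0037 0.0415]
```

Request:
carry_out(
  plan=[
    {"grip": 0.5,"dp": [0.0085,0.0035,0],"rotation": [-0.4,0,0.4]},
    {"grip": 0.5,"dp": [0,0,0],"rotation": [0,0,0]},
    {"grip": 0.5,"dp": [0,0,0.012],"rotation": [0,0,0]},
    {"grip": 0.5,"dp": [0,0,0.008],"rotation": [0,0,0]},
    {"grip": 0.5,"dp": [0,0,0],"rotation": [0,0,0]},
    {"grip": 0.5,"dp": [0,0,0],"rotation": [0,0,0]},
  ],
)

```text
time_s: 25.02
tool_pos: [0.5283, -0.3286, 0.0631]
tool_rot: [-179.7, -0.3, -88.3]
force: [-0.7, 0.5, 0.0]
grip_width: 0.0578
```

```bash
python3 go.py .5249,-.327,.038,-88.4
```

```text
t 25.02 p [ 0.5283 -0.3286  0.0631] rot [-179.7   -0.3  -88.3] w 0.0578 F [-0.7  0.5  0. ] q [ 50.  24. -25.  97.  11.  61. -67.]
.5249,-.327,.038,-88.4 turn [-0.3 -0.3  0.1] shift [-0.0017  0.0033  0.0251] = 1 x [-0.0017  0.0033  0.0251]
```

Request:
carry_out(
  plan=[
    {"grip": 0.5,"dp": [-0.002,0.0035,0.01],"rotation": [0,0,0]},
    {"grip": 0.5,"dp": [0,0,0.009],"rotation": [0,0,0]},
    {"grip": 0.5,"dp": [0,0,0.003],"rotation": [0,0,0]},
    {"grip": 0.5,"dp": [0,0,0],"rotation": [0,0,0]},
    {"grip": 0.5,"dp": [0,0,0],"rotation": [0,0,0]},
  ],
)

```text
time_s: 25.43
tool_pos: [0.524, -0.3263, 0.0382]
tool_rot: [-179.7, -0.3, -88.3]
force: [-0.2, 0.5, -0.5]
grip_width: 0.0579
```

```bash
python3 go.py .5249,-.327,.038,-88.4
```

```text
t 25.43 p [ 0.524  -0.3263  0.0382] rot [-179.7   -0.3  -88.3] w 0.0579 F [-0.2  0.5 -0.5] q [ 50.  25. -25.  99.  12.  59. -68.]
.5249,-.327,.038,-88.4 turn [-0.3 -0.3  0.1] shift [ 0.0007 -0.0009  0.0002] = 1 x [ 0.0007 -0.0009  0.0002]
```

Request:
carry_out(
  plan=[
    {"grip": 0.18,"dp": [0,0,0],"rotation": [0,0,0]},
    {"grip": 0.18,"dp": [0,0,0],"rotation": [0,0,0]},
    {"grip": 0.18,"dp": [0,0,0],"rotation": [0,0,0]},
    {"grip": 0.18,"dp": [0,0,-0.015],"rotation": [0,0,0]},
    {"grip": 0.18,"dp": [0,0,-0.03],"rotation": [0,0,0]},
    {"grip": 0.18,"dp": [0,0,-0.035],"rotation": [0,0,0]},
    {"grip": 0,"dp": [0,0,-0.03],"rotation": [0,0,5]},
    {"grip": 0,"dp": [0,0,-0.01],"rotation": [0,0,5]},
  ],
)

```text
time_s: 26.1
tool_pos: [0.5215, -0.3243, 0.1596]
tool_rot: [179.9, 0.0, -98.6]
force: [1.0, -0.4, -0.6]
grip_width: 0.0783
```

```bash
python3 go.py .4773,-.0013,.16,-98.2
```

```text
t 26.1 p [ 0.5215 -0.3243  0.1596] rot [179.9   0.  -98.6] w 0.0783 F [ 1.  -0.4 -0.6] q [ 50.  18. -25.  92.   8.  71. -75.]
.4773,-.0013,.16,-98.2 turn [ 0.1  0.  -0.4] shift [-0.3134  0.0898 -0.0004] = 8 x [-0.0392  0.0112 -0.0001]
```

Request:
carry_out(
  plan=[
    {"grip": 0,"dp": [-0.035,0.01,-0.002],"rotation": [0,0,0]},
    {"grip": 0,"dp": [-0.039,0.011,-0.002],"rotation": [0,0,0]},
    {"grip": 0,"dp": [-0.039,0.011,-0.002],"rotation": [0,0,0]},
    {"grip": 0,"dp": [-0.039,0.011,-0.002],"rotation": [0,0,0]},
    {"grip": 0,"dp": [-0.039,0.011,-0.002],"rotation": [0,0,0]},
    {"grip": 0,"dp": [-0.039,0.011,-0.002],"rotation": [0,0,0]},
    {"grip": 0,"dp": [-0.03,0.009,0],"rotation": [0,0,0]},
    {"grip": 0,"dp": [-0.02,0.005,0],"rotation": [0,0,0]},
  ],
)

```text
time_s: 26.77
tool_pos: [0.4906, -0.0342, 0.1792]
tool_rot: [-178.9, -0.6, -99.7]
force: [0.9, 0.6, 0.6]
grip_width: 0.087
```

Request:
carry_out(
  plan=[
    {"grip": 0,"dp": [0,0,0],"rotation": [0,0,0]},
    {"grip": 0,"dp": [0,0,0],"rotation": [0,0,0]},
  ],
)

```text
time_s: 26.93
tool_pos: [0.4906, -0.0273, 0.1807]
tool_rot: [-178.7, -0.6, -99.0]
force: [0.2, -0.0, -0.4]
grip_width: 0.087
```

```bash
python3 go.py .4773,-.0013,.10,-98.2
```

```text
t 26.93 p [ 0.4906 -0.0273  0.1807] rot [-178.7   -0.6  -99. ] w 0.087 F [ 0.2 -0.  -0.4] q [  36.    1.  -37.  108.    2.   70. -100.]
.4773,-.0013,.10,-98.2 turn [-1.3 -0.6 -0.8] shift [-0.0238  0.0169  0.0807] = 2 x [-0.0119  0.0084  0.0403]
```

Request:
carry_out(
  plan=[
    {"grip": 0,"dp": [-0.024,0.017,0],"rotation": [-1.3,-0.6,-0.8]},
    {"grip": 0,"dp": [0,0,0.015],"rotation": [0,0,0]},
    {"grip": 0,"dp": [0,0.001,0.03],"rotation": [0,0,0]},
    {"grip": 0,"dp": [0,0.001,0.02],"rotation": [0,0,0]},
    {"grip": 0,"dp": [0,0,0],"rotation": [0,0,0]},
    {"grip": 0,"dp": [0,0,0],"rotation": [0,0,0]},
  ],
)

```text
time_s: 27.43
tool_pos: [0.4775, -0.0031, 0.1161]
tool_rot: [-179.8, -0.0, -98.5]
force: [-0.1, -0.4, 0.9]
grip_width: 0.0871
```

```bash
python3 go.py .4773,-.0013,.050,-98.2;  python3 - <<'E'
from h import *
P=env.camera_params("wrist"); img=env.read_camera("wrist")[:,:,::-1].copy()
for z in (.075,.063):
    cv2.polylines(img,[np.int32(proj(P,place(ring("tube",.044,z),.4773,-.0013,np.radians(81.8))))],True,(0,255,255),1)
cv2.polylines(img,[np.int32(proj(P,place(ring("tube",.046,.022),.63,.0558,np.radians(3.1))))],True,(0,255,255),1)
cv2.imwrite("pics/w6.png",img)
E
```

```text
t 27.43 p [ 0.4775 -0.0031  0.1161] rot [-179.8   -0.   -98.5] w 0.0871 F [-0.1 -0.4  0.9] q [  35.    4.  -38.  114.    3.   63. -104.]
.4773,-.0013,.050,-98.2 turn [-0.2 -0.  -0.3] shift [-0.0017  0.0005  0.0661] = 2 x [-0.0009  0.0002  0.0331]
```

View pics/w6.png

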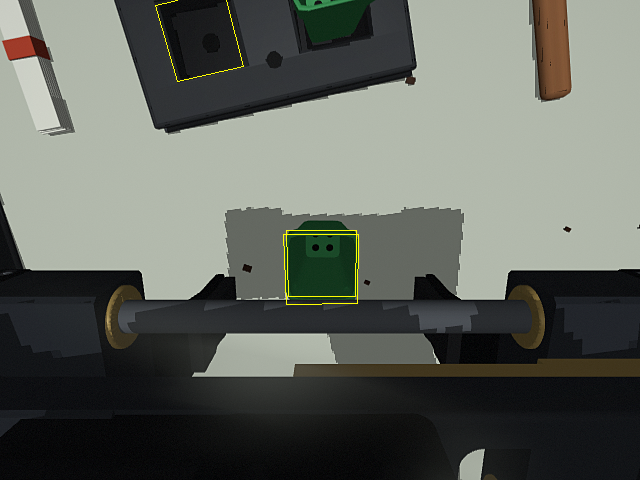

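The wrist view shows tube1 at (321,268) centred between the jaws, the outline matching within 3 px, and the pocket outline at (200,40) matching too.

Request:
carry_out(
  plan=[
    {"grip": 0,"dp": [-0.001,0.002,0.02],"rotation": [0,0,-0.3]},
    {"grip": 0,"dp": [0,0.002,0.025],"rotation": [0,0,0]},
    {"grip": 0,"dp": [0,0.001,0.015],"rotation": [0,0,0]},
    {"grip": 0,"dp": [0,0,0],"rotation": [0,0,0]},
    {"grip": 0,"dp": [0,0,0],"rotation": [0,0,0]},
  ],
)

```text
time_s: 27.9
tool_pos: [0.4795, -0.0049, 0.0618]
tool_rot: [-179.1, -0.0, -98.6]
force: [-0.9, 1.0, 0.2]
grip_width: 0.0875
```

```bash
python3 go.py .4763,-.0013,.050,-98.2
```

```text
t 27.9 p [ 0.4795 -0.0049  0.0618] rot [-179.1   -0.   -98.6] w 0.0875 F [-0.9  1.   0.2] q [  34.    8.  -38.  117.    6.   56. -106.]
.4763,-.0013,.050,-98.2 turn [-0.9 -0.  -0.4] shift [-0.0031  0.0037  0.0118] = 1 x [-0.0031  0.0037  0.0118]
```

Request:
carry_out(
  plan=[
    {"grip": 0,"dp": [-0.003,0.004,0.012],"rotation": [-0.9,0,-0.4]},
    {"grip": 0,"dp": [0,0,0],"rotation": [0,0,0]},
    {"grip": 0,"dp": [0,0,0],"rotation": [0,0,0]},
  ],
)

```text
time_s: 28.15
tool_pos: [0.4792, -0.0019, 0.0526]
tool_rot: [-179.8, -0.1, -98.3]
force: [0.2, -0.4, 0.6]
grip_width: 0.087
```

```bash
python3 go.py .4763,-.0013,.050,-98.2
```

```text
t 28.15 p [ 0.4792 -0.0019  0.0526] rot [-1.798e+02 -1.000e-01 -9.830e+01] w 0.087 F [ 0.2 -0.4  0.6] q [  33.   10.  -38.  117.    7.   56. -107.]
.4763,-.0013,.050,-98.2 turn [-0.2 -0.1 -0.1] shift [-0.0002  0.003   0.0026] = 1 x [-0.0002  0.003   0.0026]
```

Request:
carry_out(
  plan=[
    {"grip": 0.2,"dp": [0,0,0],"rotation": [0,0,0]},
    {"grip": 0.4,"dp": [0,0,0],"rotation": [0,0,0]},
    {"grip": 0.7,"dp": [0,0,0],"rotation": [0,0,0]},
    {"grip": 0.7,"dp": [0,0,0],"rotation": [0,0,0]},
    {"grip": 0.7,"dp": [0,0,0],"rotation": [0,0,0]},
    {"grip": 0.7,"dp": [0,0,0],"rotation": [0,0,0]},
    {"grip": 0.7,"dp": [0,0,0],"rotation": [0,0,0]},
  ],
  force=12,
)

```text
time_s: 28.73
tool_pos: [0.481, -0.0019, 0.0549]
tool_rot: [-179.5, -0.1, -98.3]
force: [-0.6, 0.2, -0.3]
grip_width: 0.0485
```

```bash
python3 go.py .4763,-.0013,.17,-98.2
```

```text
t 28.73 p [ 0.481  -0.0019  0.0549] rot [-1.795e+02 -1.000e-01 -9.830e+01] w 0.0485 F [-0.6  0.2 -0.3] q [  33.   10.  -38.  117.    7.   56. -107.]
.4763,-.0013,.17,-98.2 turn [-0.5 -0.1 -0.1] shift [ 1.000e-04  4.800e-03 -1.151e-01] = 3 x [ 0.      0.0016 -0.0384]
```

Request:
carry_out(
  plan=[
    {"grip": 0.45,"dp": [0,0.0045,0.004],"rotation": [-0.5,0,0]},
    {"grip": 0.7,"dp": [0,0,0],"rotation": [0,0,0]},
    {"grip": 0.7,"dp": [0,0,0],"rotation": [0,0,0]},
    {"grip": 0.7,"dp": [0,0,0],"rotation": [0,0,0]},
    {"grip": 0.7,"dp": [0,0,0],"rotation": [0,0,0]},
  ],
)

```text
time_s: 29.15
tool_pos: [0.4765, -0.0013, 0.0508]
tool_rot: [180.0, -0.1, -98.3]
force: [-0.6, 0.1, 1.1]
grip_width: 0.044
```

```bash
python3 go.py .4763,-.0013,.17,-98.2
```

```text
t 29.15 p [ 0.4765 -0.0013  0.0508] rot [ 1.80e+02 -1.00e-01 -9.83e+01] w 0.044 F [-0.6  0.1  1.1] q [  33.   10.  -38.  117.    7.   56. -107.]
.4763,-.0013,.17,-98.2 turn [ 0.  -0.1 -0.1] shift [ 1.000e-04  2.000e-04 -1.192e-01] = 3 x [ 0.      0.0001 -0.0397]
```

Request:
carry_out(
  plan=[
    {"grip": 0.7,"dp": [0,0,-0.02],"rotation": [0,0,0]},
    {"grip": 0.7,"dp": [0,0,-0.035],"rotation": [0,0,0]},
    {"grip": 0.7,"dp": [0,0,-0.035],"rotation": [0,0,0]},
    {"grip": 0.7,"dp": [0,0,-0.035],"rotation": [0,0,0]},
    {"grip": 0.7,"dp": [0,0,-0.01],"rotation": [0,0,0]},
    {"grip": 0.7,"dp": [0,0,0],"rotation": [0,0,0]},
  ],
)

```text
time_s: 29.65
tool_pos: [0.4734, -0.0007, 0.1882]
tool_rot: [179.4, -0.0, -98.2]
force: [-0.4, 0.2, -0.1]
grip_width: 0.0436
```

```bash
python3 go.py .63,.0558,.19,-86.9
```

```text
t 29.65 p [ 0.4734 -0.0007  0.1882] rot [179.4  -0.  -98.2] w 0.0436 F [-0.4  0.2 -0.1] q [  36.   -0.  -38.  108.   -0.   72. -101.]
.63,.0558,.19,-86.9 turn [  0.6   0.  -11.3] shift [-0.0479 -0.1594 -0.0018] = 4 x [-0.012  -0.0399 -0.0004]
```

Request:
carry_out(
  plan=[
    {"grip": 0.7,"dp": [0,0,0],"rotation": [0.6,0,-6]},
    {"grip": 0.7,"dp": [0,0,0],"rotation": [0,0,-5]},
    {"grip": 0.7,"dp": [-0.009,-0.03,-0.001],"rotation": [0,0,0]},
    {"grip": 0.7,"dp": [-0.012,-0.04,-0.001],"rotation": [0,0,0]},
    {"grip": 0.7,"dp": [-0.012,-0.04,-0.001],"rotation": [0,0,0]},
    {"grip": 0.7,"dp": [-0.009,-0.03,0],"rotation": [0,0,0]},
    {"grip": 0.7,"dp": [-0.004,-0.012,0],"rotation": [0,0,0]},
    {"grip": 0.7,"dp": [0,0,0],"rotation": [0,0,0]},
  ],
)

```text
time_s: 30.32
tool_pos: [0.6229, 0.0524, 0.1778]
tool_rot: [179.3, -0.2, -87.0]
force: [-0.7, 0.3, -0.6]
grip_width: 0.0438
```

Request:
carry_out(
  plan=[
    {"grip": 0.7,"dp": [0,0,0],"rotation": [0,0,0]},
  ],
)

```text
time_s: 30.4
tool_pos: [0.6222, 0.0531, 0.1754]
tool_rot: [179.1, -0.2, -86.9]
force: [-1.6, -0.3, -0.2]
grip_width: 0.0439
```

```bash
python3 go.py .63,.0558,.085,-86.9
```

```text
t 30.4 p [0.6222 0.0531 0.1754] rot [179.1  -0.2 -86.9] w 0.0439 F [-1.6 -0.3 -0.2] q [  24.   22.  -40.   89.   15.   75. -105.]
.63,.0558,.085,-86.9 turn [ 0.9 -0.2 -0. ] shift [-0.0023 -0.008   0.0904] = 3 x [-0.0008 -0.0027  0.0301]
```

Request:
carry_out(
  plan=[
    {"grip": 0.7,"dp": [-0.003,-0.008,0],"rotation": [0.9,-0.2,0]},
    {"grip": 0.7,"dp": [0,0,0.02],"rotation": [0,0,0]},
    {"grip": 0.7,"dp": [0,0,0.03],"rotation": [0,0,0]},
    {"grip": 0.7,"dp": [0,0,0.015],"rotation": [0,0,0]},
    {"grip": 0.7,"dp": [0,0,0],"rotation": [0,0,0]},
    {"grip": 0.7,"dp": [0,0,0],"rotation": [0,0,0]},
  ],
)

```text
time_s: 30.9
tool_pos: [0.6261, 0.054, 0.1065]
tool_rot: [-179.9, -0.2, -87.0]
force: [0.7, -0.1, 0.9]
grip_width: 0.0439
```

```bash
python3 go.py .63,.0558,.0538,-86.9
```

```text
t 30.9 p [0.6261 0.054  0.1065] rot [-179.9   -0.2  -87. ] w 0.0439 F [ 0.7 -0.1  0.9] q [  23.   25.  -39.   93.   17.   68. -107.]
.63,.0558,.0538,-86.9 turn [-0.1 -0.2 -0.1] shift [-0.0016 -0.004   0.0527] = 2 x [-0.0008 -0.002   0.0264]
```

Request:
carry_out(
  plan=[
    {"grip": 0.7,"dp": [-0.002,-0.004,0.005],"rotation": [0,0,0]},
    {"grip": 0.7,"dp": [0,0,0.015],"rotation": [0,0,0]},
    {"grip": 0.7,"dp": [0,0,0.008],"rotation": [0,0,0]},
    {"grip": 0.7,"dp": [0,0,0],"rotation": [0,0,0]},
    {"grip": 0.7,"dp": [0,0,0],"rotation": [0,0,0]},
  ],
)

```text
time_s: 31.32
tool_pos: [0.6319, 0.0553, 0.0798]
tool_rot: [-179.6, -0.3, -87.1]
force: [1.2, 0.8, -0.4]
grip_width: 0.0438
```

```bash
python3 go.py .63,.0558,.0538,-86.9
```

```text
t 31.32 p [0.6319 0.0553 0.0798] rot [-179.6   -0.3  -87.1] w 0.0438 F [ 1.2  0.8 -0.4] q [  23.   27.  -38.   94.   19.   65. -108.]
.63,.0558,.0538,-86.9 turn [-0.4 -0.3 -0.2] shift [-0.0006  0.0019  0.026 ] = 1 x [-0.0006  0.0019  0.026 ]
```

Request:
carry_out(
  plan=[
    {"grip": 0.7,"dp": [-0.001,0.002,0.01],"rotation": [-0.4,-0.3,0]},
    {"grip": 0.7,"dp": [0,0,0.01],"rotation": [0,0,0]},
    {"grip": 0.7,"dp": [0,0,0.003],"rotation": [0,0,0]},
    {"grip": 0.7,"dp": [0,0,0],"rotation": [0,0,0]},
    {"grip": 0.7,"dp": [0,0,0],"rotation": [0,0,0]},
  ],
)

```text
time_s: 31.73
tool_pos: [0.6301, 0.0565, 0.0547]
tool_rot: [-180.0, 0.1, -87.1]
force: [0.2, 0.3, -0.2]
grip_width: 0.0441
```

```bash
python3 go.py .63,.0558,.0538,-86.9
```

```text
t 31.73 p [0.6301 0.0565 0.0547] rot [-1.80e+02  1.00e-01 -8.71e+01] w 0.0441 F [ 0.2  0.3 -0.2] q [  22.   29.  -38.   95.   19.   63. -108.]
.63,.0558,.0538,-86.9 turn [-0.   0.1 -0.2] shift [0.0007 0.0001 0.0009] = 1 x [0.0007 0.0001 0.0009]
```

Request:
carry_out(
  plan=[
    {"grip": 0.7,"dp": [0.0005,0,0.001],"rotation": [0,0,0]},
    {"grip": 0.35,"dp": [0,0,0],"rotation": [0,0,0]},
    {"grip": 0.35,"dp": [0,0,0],"rotation": [0,0,0]},
    {"grip": 0.35,"dp": [0,0,0],"rotation": [0,0,0]},
    {"grip": 0.35,"dp": [0,0,-0.015],"rotation": [0,0,0]},
    {"grip": 0.35,"dp": [0,0,-0.03],"rotation": [0,0,0]},
    {"grip": 0.35,"dp": [0,0,-0.04],"rotation": [0,0,0]},
    {"grip": 0.35,"dp": [0,0,-0.04],"rotation": [0,0,0]},
  ],
)

```text
time_s: 32.4
tool_pos: [0.6244, 0.0548, 0.1762]
tool_rot: [179.1, 0.1, -87.0]
force: [0.7, -0.2, 0.2]
grip_width: 0.0562
```

Request:
carry_out(
  plan=[
    {"grip": 0.35,"dp": [0,0.03,-0.03],"rotation": [0,0,0]},
    {"grip": 0.35,"dp": [0,0.04,-0.03],"rotation": [0,0,0]},
    {"grip": 0.35,"dp": [0,0.04,-0.02],"rotation": [0,0,0]},
    {"grip": 0.35,"dp": [0,0.04,0],"rotation": [0,0,0]},
    {"grip": 0.35,"dp": [0,0.02,0],"rotation": [0,0,0]},
    {"grip": 0.35,"dp": [0,0,0],"rotation": [0,0,0]},
    {"grip": 0.35,"dp": [0,0,0],"rotation": [0,0,0]},
  ],
)

```text
time_s: 32.98
tool_pos: [0.4673, 0.0501, 0.2698]
tool_rot: [-179.3, -0.2, -86.9]
force: [-0.3, -0.3, -0.9]
grip_width: 0.0568
```

```bash
python3 go.py
python3 - <<'E'
from h import *
img=env.read_camera("top")[:,:,::-1].copy(); P=env.camera_params("top"); S=4
big=cv2.resize(img,None,fx=S,fy=S,interpolation=cv2.INTER_CUBIC)
sc=cv2.resize(env.read_camera("scene")[:,:,::-1],None,fx=3,fy=3,interpolation=cv2.INTER_CUBIC)
Q=env.camera_params("scene"); tiles=[[],[]]
for cam,im,s,row in ((P,big,S,0),(Q,sc,3,1)):
    for k,pts,yaw in (("round",[(.5284,.2961),(.5315,.386)],-2),("square",[(.5249,-.4169),(.5224,-.327)],1.6),("tube",[(.63,.0558)],3.1)):
        o=im.copy()
        for p in pts: cv2.polylines(o,[np.int32(proj(cam,place(ring(k,KIND[k][1],KIND[k][0]+.003),*p,np.radians(yaw)))*s+s/2)],True,(0,255,255),1)
        c=np.int32(proj(cam,np.array([[np.mean([p[0] for p in pts])+.02,np.mean([p[1] for p in pts]),.03]]))[0]*s); r=(45 if row==0 else 50)*s
        y0,x0=max(c[1]-r,0),max(c[0]-r,0)
        tiles[row].append(cv2.resize(o[y0:c[1]+r,x0:c[0]+r],(260,260)))
cv2.imwrite("pics/end.png",np.vstack([np.hstack(t) for t in tiles])); cv2.imwrite("pics/endtop.png",img)
E
```

```text
t 32.98 p [0.4673 0.0501 0.2698] rot [-179.3   -0.2  -86.9] w 0.0568 F [-0.3 -0.3 -0.9] q [ 36.  -5. -42. 103.  -3.  81. -93.]
```

View pics/end.png

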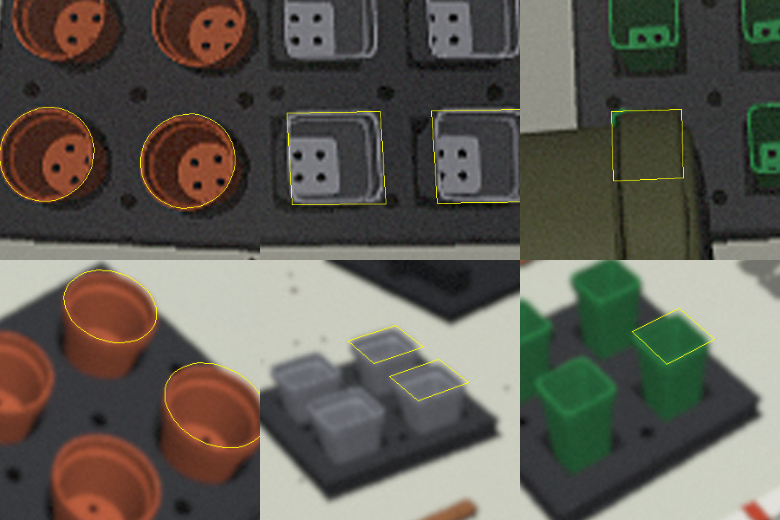

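View pics/endtop.png

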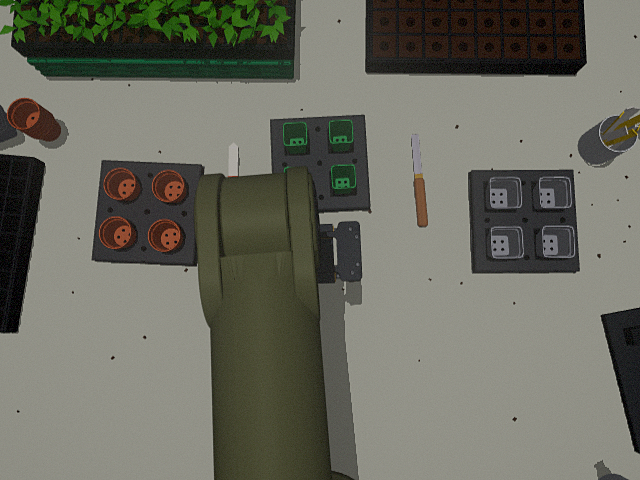

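The rounds and squares sit level with their fixed neighbours and on the predicted seated-rim outlines, and the widger is unmoved. The arm hides the tube from above, so I'll check it in the wrist view.

Run:
```python
from h import *
P=env.camera_params("wrist"); img=env.read_camera("wrist")[:,:,::-1].copy()
for a,b in ((-1,1),(1,1),(1,-1),(-1,-1)):
    q=place(ring("tube",.044,.078)+[a*.042,b*.042,0],.6742,.0161,np.radians(3.1))
    cv2.polylines(img,[np.int32(proj(P,q))],True,(0,255,255),1)
cv2.imwrite("pics/w7.png",img)
```

View pics/w7.png

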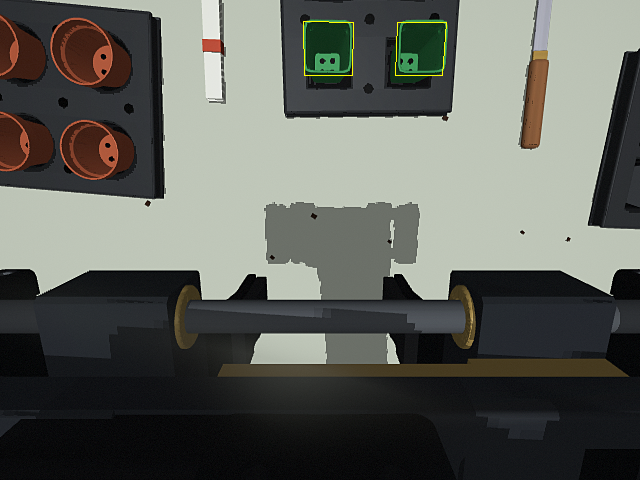

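The placed tube at (328,48) fills its seated-rim outline just as its fixed neighbour at (421,48) does. The labels and widger are where they were, and the gripper is clear of everything, so I'll hand in.

```bash
python3 -c "
from cell import env
print(env.sign_off())"
```

```text
the job is handed in; nothing more can be done
None
```

All five loose pots are now upright in the trays of their kind, and the job was handed in at about 33 s of the 109 s allowed. Each pot was held by its rim and lowered to the pocket floor before release.

- **Rounds and squares:** the last top and scene pictures show all four seated, with their rims at the same height as the fixed pots beside them.
- **Tube:** the arm hid it from the top camera. The wrist view showed its rim on the predicted seated outline, the same as its fixed neighbour. In the scene picture it was a few pixels off its outline, which I put down to camera calibration.
- **Widger and labels:** they lie where they were; I judged this by eye, not by measuring.
- **Forces and clearance:** wrist-force readings stayed below about 2 N wherever I checked, and the gripper was touching nothing at the end.

No check failed.

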